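Spread the turntable's snap ring over its axle and hold it open at the groove

TASK

Start refitting the snap ring that keeps the bearing on the turntable: pick up the bent-nose snap-ring pliers by their handles, put the tips into the gap of the ring on the blue mat, and squeeze the handles fully so that the ring spreads and comes up with them. Slide the spread ring down over the end of the axle until it is level with the groove, and finish while still holding it there: handles squeezed, ring wide open and level, carried by the pliers alone, clear of the axle and of the washer below, so that its fit can be checked before it is let go. Keep the fingers off the ring and leave the other things on the bench where they are.

Things in the scene. Friction and masses are not known exactly. Their poses are not given: they have to be found in the camera images.
- pliers: Loose snap-ring pliers, red handles, dark jaws bent 90 degrees down, 0.17 kg, lying level on the brush rest. Origin: on the pivot axis at the underside of the flat body (jaws 10 mm, handles 14 mm thick, from z = 0 up). x points from the pivot to the tips, z up; the handles run 116 mm to -x, spread left and right of it. Squeezing the handles opens the tips. They balance at the grip point.
- pliers_grip (a point): Midway between the handles where to squeeze them: 52 mm behind the pivot, 7 mm above the underside. The squeezing faces run from 30 to 72 mm behind the pivot: 62 mm over both and parallel at rest; 33 mm, closing 0.30 rad to the rear, at the stop screw, so a firm grip does no harm. Springy: 9 N at first touch, about 22 N at the stop with the ring. 28 mm of free space below. Axes as pliers.
- pliers_tips (a point): Midway between the two tip pins, at their lower ends: 55 mm ahead of the pivot, 26 mm below the pliers' underside, so 107 mm ahead of and 33 mm below the grip point. The pins are upright, 5 mm thick, 4.5 mm long below wider noses; centres 5.5 mm apart at rest (10.5 mm over both), 38 mm apart fully squeezed. Axes as pliers.
- pliers_left (a joint): Turn of the left half of the pliers, rad: 0 at rest (tips together, handles apart), 0.30 fully squeezed against the stop screw. The right half turns equally the other way.
- brush_rest: Fixed wooden rest with two cross bars on which the pliers lie, 150 x 110 mm. Origin: centre of its underside; the tops of the bars are 38 mm above the bench. The pliers' pivot lies over the bar 30 mm towards its x, the handles over the bar 65 mm towards its -x.
- ring: Loose steel snap ring (open C), 4 mm thick, 34 mm inside, 43 mm outside, 13 g, flat on the parts mat. Origin: centre of the relaxed ring at its underside; x points to the closed back, the gap is at -x, z up. Each end has a lug with an open notch facing the gap, 22.5 mm from the origin towards -x; the lugs are 18 mm apart.
- ring_bore (a point): Centre of the opening of the spread ring: 4 mm from the ring's origin towards the gap (-x), at half its thickness; bring it to the axle's line. To take the ring, lay the pliers' x along the ring's x (handles beyond the gap), lower both pins midway into the gap, level with the notches, down to the mat, and squeeze: they move out into the notches. Axes as ring.
- ring_left (a joint): Turn of the left half of the ring, rad: 0 relaxed, about 0.10 when it would just touch the axle, about 0.30 when spread by fully squeezed pliers: it then clears the 36 mm axle by about 2.5 mm all round. The right half turns equally the other way.
- parts_mat: Fixed blue mat, 150 x 130 mm, on which the ring lies. Origin: centre of its underside; its floor is 3 mm and its narrow rim 6 mm above the bench. Its place and the turntable's may be swapped.
- groove (a point): Middle of the axle's groove, on the axle's line, 58 mm above the bench. The fixed green turntable base (180 mm across, 34 mm high) carries a steel bearing with orange seal, a brass washer whose top is 6 mm below this point, and the upright steel axle, 36 mm thick; groove 6 mm high, 34 mm in diameter. z up.
- axle_top (a point): Centre of the top end of the axle, 15 mm above the groove point, edge chamfered 1.5 mm. z up.
- glaze_jar: Bystander: grey jar with white cap, 68 mm across, 85 mm high. Origin: centre of its base.
- grease_tin: Bystander: low tin with blue band, 72 mm across, 45 mm high. Origin: centre of its base.
- clay_bowl: Bystander: terracotta bowl, 150 mm across, 75 mm high. Origin: centre of its base.
- mug: Bystander: blue mug, 80 mm across, 95 mm high, handle at +y. Origin: centre of its base.
- glaze_brush: Bystander: brush lying flat, 200 mm long. Origin: under its middle.
- screwdriver: Bystander: screwdriver lying flat, 190 mm long. Origin: under its middle.
- clay_leaf: Bystander: small flat terracotta leaf, about 70 x 50 mm, 8 mm thick. Origin: centre of its underside.
Things that resemble listed ones, but are neither listed nor needed, are in the scene too. Several things look just like the parts_mat: the one meant starts farthest from the robot's base. What is shaped like the pliers but yellow is not meant.

How it is judged:
By the outcome, as a careful person would: the job done as asked, in the order asked, and still so for the second after the job is handed in, while the arm keeps its last pose, push and grip.
It also fails if it takes over 54 s, if anything falls off the work surface, if the arm or the gripper's body presses on something with over 40 N, if the wrist force passes 120 N, or if a joint passes its speed limit or range.

ROBOT

A 6-joint arm with a two-finger parallel gripper is mounted at the origin on the work surface. World frame = base frame: x ahead of the robot, y to its left, z up, the work surface at z = 0. Lengths are in m, angles in rad, forces in N, time in s.
With the tool pointing down it reaches from about 0.35 to 0.85 m from the base axis. Payload 8.1 kg.
Tool frame: the origin (TCP) lies at the very end of the fingers, on their centre line; the grasp point (between the pads) lies 19 mm behind it; z points along the fingers, y is the line along which they close (so a half turn about z gives the same grasp; the last joint's range is limited). The gripper opens to 93 mm and grips with 3 to 60 N. Pads are 15 mm wide; open, the fingers measure 128 mm over their backs; the gripper's body (75 mm by 188 mm) begins 65 mm behind the grasp point.
Start: joints at [1.073, 0.13, 1.488, -0, 1.523, -0.085], TCP at [0.241, 0.55, 0.219] pointing down, gripper open.
Joint ranges: [-2.96, 2.96], [-0.89, 2.26], [0.02, 2.5], [-1.34, 4.48], [0, 2.73], [-2.66, 2.66]. Speed limits (rad/s): [2.39, 2.39, 2.79, 3.14, 3.14, 3.14].

INTERFACE

Orientations are given as a rotation vector (axis times angle).
In Python, from plant import robot gives the robot as it stands.
- The arm moves only by the tool play_rows, never from a script. Its argument "deltas" is one flat list of numbers, 5 for each row, row after row: the shift along the tool's x, y, z in mm, then the turn about the tool's z in degrees, then the finger opening in mm, from 0 to 93. A call has 1 to 10 rows; each row shifts and turns the commanded pose from where the row before left it, along the tool's axes as they then stand; what a row does not reach is not made up. A row lasts 1/12 s, in which the tool goes at most 41.7 mm and 7.16 degrees, less where a joint would pass 70% of its speed; a pose out of reach is approached as far as the arm can. A call with a gripper value outside its range is refused whole. The fingers move at their own pace and stop on an object; "newtons" is the grip in N (left out, the last holds). Time passes only in rows, so rows that do not move let the fingers close. It gives the time, the measured TCP pose, the force, the opening and the grip force at its end, in the units of the state.
- robot.read_state(): the state, without advancing time (a new reading comes with each control period).
- robot.read_camera(name): name is "side" or "top" or "wrist"; returns a dict with "pixels" (384x512x3 uint8, blue, green, red), "mtx" (3x3 intrinsics, pixels), "eye" and "rotation" of the camera in the world. Camera axes: x right, y up, looking along -z (the intrinsics and any distortion apply to the point x, -y, -z); pixel columns grow to the right and rows downward; lengths in m; the calibration is good to about 2 mm. A picture is of the moment at which its call begins. There is no depth.
- robot.close_job(): hands the job in; it is judged then, once.
The state is a dict: "t": time; "q": joint angles; "dq": joint speeds; "joint_torque": joint torques, N m; "tool_pos": TCP position; "orientation": TCP orientation; "force": force on the tool from outside, world axes, zero at the start; "wrist_torque": the same for the moment, N m; "opening": finger opening in m; "gripper_force": force on a finger pad.
Only numpy, scipy, OpenCV 4.12 (cv2) and the standard library are available. Lean on these libraries where they do the work, as an engineer would, in place of code of your own. Each camera call takes 0.05 s, during which the arm holds its last target. There are 200 camera calls.

## Working session

There is one attempt and no reset: what is moved stays moved. The work goes in short steps, Python scripts to look and compute and a tool call to move; the robot and the scene stay as the last step left them, time stands still between calls to the robot, and variables do not carry over. Pictures are saved under pics/ and viewed, at most 10 in all, crops included, and the job is handed in when it is done.

Besides the shell and the picture viewer there is one more tool, called after ">>>" as name(argument=value, ...), one argument or row to a line, values as JSON. play_rows: Moves the arm, as the interface text tells. Its arguments: {"type":"object","properties":{"deltas":{"type":"array"},"newtons":{"type":"number"}},"required":["deltas"]}

```bash
ls; mkdir -p pics; cat > h.py <<'E'
import numpy as np, cv2
from plant import robot
def cam(n,save=None):
    c=robot.read_camera(n)
    c={k:(np.array(v) if k!='dist' else v) for k,v in c.items()}
    if save: cv2.imwrite('pics/'+save,c['pixels'])
    return c
def ray(c,uv):
    p=cv2.undistortPoints(np.array([[uv]],float),c['mtx'],c.get('dist') if c.get('dist') is not None else None)[0,0]
    return c['eye'],c['rotation']@np.array([p[0],-p[1],-1.])
def onz(c,uv,z):
    e,d=ray(c,uv); return e+d*(z-e[2])/d[2]
def proj(c,P):
    q=c['rotation'].T@(np.array(P)-c['eye']); q=np.array([q[0],-q[1],-q[2]]); u=c['mtx']@q; return u[:2]/u[2]
E
python3 - <<'E'
from h import *
a=cam('top','top0.png');b=cam('side','side0.png')
for c in(a,b): print(c.keys(),c['mtx'],c['eye'],c['rotation'])
cv2.imwrite('pics/both0.png',cv2.resize(np.vstack([a['pixels'],b['pixels']]),(400,600)))
s=robot.read_state();print(s['t'],s['tool_pos'],s['orientation'],s['force'])
E
```

```text
pics
dict_keys(['pixels', 'mtx', 'eye', 'rotation']) [[355.80767069   0.         254.01235465]
 [  0.         355.80767069 196.91528145]
 [  0.           0.           1.        ]] [ 0.25278602 -0.01987473  1.17954465] [ 0.17054222 -0.17802521 -1.58407112]
dict_keys(['pixels', 'mtx', 'eye', 'rotation']) [[468.03838026   0.         251.25145901]
 [  0.         468.03838026 184.27323282]
 [  0.           0.           1.        ]] [-0.12774469 -1.43808113  1.0616922 ] [ 0.98761755 -0.20188157 -0.39551745]
0.1 [0.24044675 0.54914131 0.21767644] [-6.43731907e-01 -3.07445157e+00  2.56388791e-03] [ 0.6813867  -0.48442054  0.38360373]
```

View pics/top0.png

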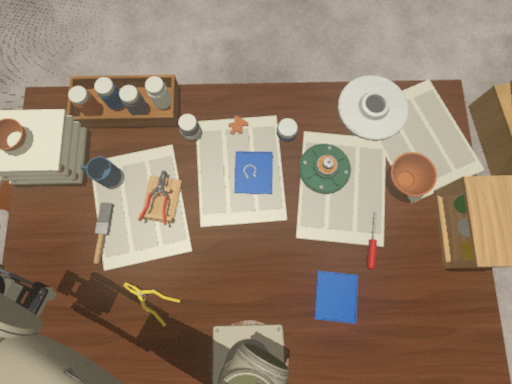

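View pics/side0.png

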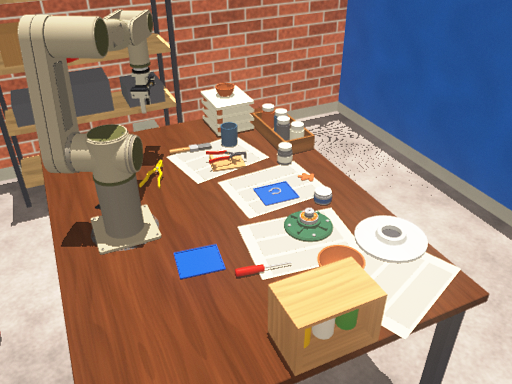

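The top view shows the pliers on the rest at about (162,195), the ring on the blue mat at (250,172), the turntable at (325,168) and the yellow decoy at (150,300). The side view agrees. I'll get coarse positions next.

```bash
cat >> h.py <<'E'
_cam=cam
def cam(n,save=None):
    c=_cam(n,save); c['rotation']=cv2.Rodrigues(c['rotation'].astype(float))[0] if c['rotation'].size==3 else c['rotation']; return c
E
python3 - <<'E'
from h import *
c=cam('top')
for n,uv,z in[('pivot',(162,190),.045),('ring',(250,172),.005),('turn',(325,163),.073),('base',(248,365),0),('mug',(104,172),.09),('jar',(189,126),.09),('tin',(288,129),.045)]: print(n,onz(c,uv,z).round(3))
p=c['pixels']
k=[cv2.resize(p[y-50:y+50,x-50:x+50],(400,400),interpolation=cv2.INTER_CUBIC) for x,y in[(162,195),(252,172)]]
cv2.imwrite('pics/crop.png',np.hstack(k))
w=cam('wrist','w0.png');s=robot.read_state()
R=cv2.Rodrigues(np.array(s['orientation']))[0]
print(R.round(3),w['mtx'],'cam in tool',R.T@(w['eye']-s['tool_pos']),(R.T@w['rotation']).round(3))
E
```

```text
pivot [0.537 0.273 0.045]
ring [ 0.605 -0.016  0.005]
turn [ 0.61  -0.261  0.073]
base [-0.011  0.001  0.   ]
mug [0.589 0.448 0.09 ]
jar [0.741 0.181 0.09 ]
tin [ 0.743 -0.149  0.045]
[[-0.916  0.401 -0.001]
 [ 0.401  0.916 -0.001]
 [ 0.    -0.001 -1.   ]] [[295.86421916   0.         259.27716407]
 [  0.         295.86421916 193.01284484]
 [  0.           0.           1.        ]] cam in tool [ 0.07368994 -0.00088233 -0.16603278] [[ 0.     0.964  0.266]
 [ 1.    -0.    -0.001]
 [-0.001  0.266 -0.964]]
```

View pics/crop.png

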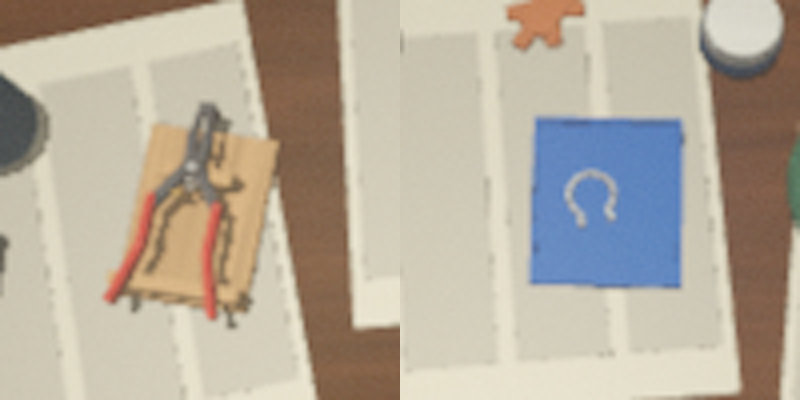

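The crop shows the pliers with their tips up and slightly right, yaw about -14°. The ring's gap faces down, with lugs near (581,225) and (611,217). I'll move above the pliers for a closer wrist view.

>>> play_rows(
  deltas=[-33.5,-14,0,0,93,-33.5,-14,0,0,93,-33.5,-14,0,0,93,-33.5,-14,0,0,93,-33.5,-14,0,0,93,-33.5,-14,0,0,93,-33.5,-14,0,0,93,-33.5,-14,0,0,93,-33.5,-14,0,-5,93,-33.5,-14,0,-5,93],
)

```text
t: 1.03
tool_pos: [0.4943, 0.2876, 0.2186]
orientation: [-0.368, -3.12, 0.0]
force: [-0.2, 1.4, -0.3]
opening: 0.093
gripper_force: 0.0
```

```bash
python3 - <<'E'
from h import *
cam('wrist','w1.png');s=robot.read_state();print(s['t'],s['tool_pos'],s['dq'])
E
```

```text
1.0833 [0.49875169 0.2830457  0.21844516] [ 0.06906441 -0.01446762  0.02282516  0.00731296 -0.00350193  0.34451621]
```

View pics/w1.png

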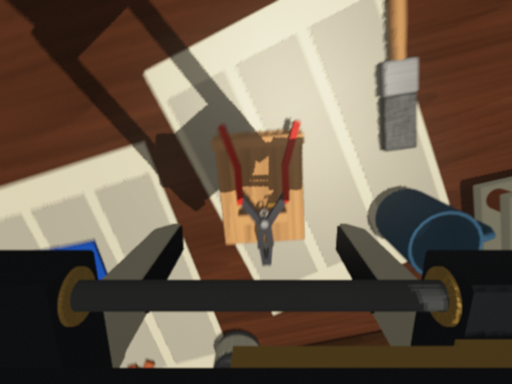

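The wrist view shows the pliers with pivot near (264,213), tips near (266,262), and handle ends near (219,126) and (297,124). Now I'll measure with the arm settled.

```bash
cat >> h.py <<'E'
def pose():
    s=robot.read_state(); return np.array(s['tool_pos']),cv2.Rodrigues(np.array(s['orientation'],float))[0],s
def blobs(m,amin=20):
    n,l,st,ce=cv2.connectedComponentsWithStats(m.astype(np.uint8),connectivity=8)
    return [(l==i,st[i],ce[i]) for i in range(1,n) if st[i][4]>=amin]
E
python3 - <<'E'
from h import *
cam('wrist')
c=cam('wrist','w2.png');P,R,s=pose();print(P,np.abs(s['dq']).max(),R.round(3)[:,0])
h=cv2.cvtColor(c['pixels'],cv2.COLOR_BGR2HSV)
H,S,V=[h[...,i].astype(int) for i in range(3)]
m=((H<6)|(H>172))&(S>140)&(V>60)
m[:, :190]=0;m[:,330:]=0;m[:100]=0;m[230:]=0
ax=[]
for b,st,ce in blobs(m,60):
    ys,xs=np.nonzero(b)
    w=np.array([onz(c,(x,y),.052)[:2] for x,y in zip(xs,ys)])
    d=np.linalg.svd(w-w.mean(0),full_matrices=False)[2][0]
    d*=np.sign(d[0]);t=(w-w.mean(0))@d
    print(st,'mean',w.mean(0).round(4),'yaw',np.degrees(np.arctan2(d[1],d[0])).round(2),'len',np.ptp(t))
    ax.append((w,))
m2=(H>8)&(H<25)&(S>70)&(V>90); m2[:, :190]=0;m2[:,330:]=0;m2[:110]=0;m2[255:]=0
ys,xs=np.nonzero(m2);w=np.array([onz(c,(x,y),.03)[:2] for x,y in zip(xs,ys)],np.float32)
print('rest',cv2.minAreaRect(w))
k=cv2.resize(c['pixels'][100:280,180:340],None,fx=3.3,fy=3.3,interpolation=cv2.INTER_CUBIC);cv2.imwrite('pics/k2.png',k)
E
```

```text
[0.4949923  0.28721372 0.21824232] 0.06884657437442714 [-0.971  0.24   0.   ]
[285 116  18  82 503] mean [0.4792 0.3257] yaw -20.82 len 0.09250487665138754
[221 120  25  81 509] mean [0.4678 0.2637] yaw -0.42 len 0.09373096917851015
rest ((0.512027382850647, 0.26238107681274414), (0.15145757794380188, 0.17427513003349304), 78.72459411621094)
```

View pics/k2.png

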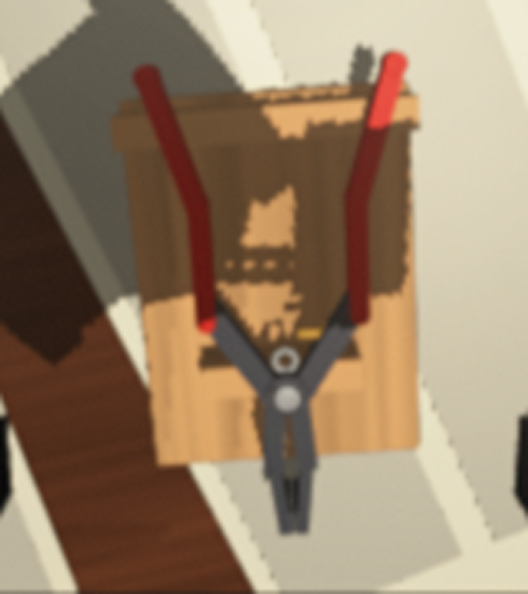

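```bash
python3 - <<'E'
from h import *
c=cam('wrist');P,R,s=pose()
piv=onz(c,(180+287/3.3,100+398/3.3),.050);g2=onz(c,(180+279.5/3.3,100+262/3.3),.052);tip=onz(c,(180+294/3.3,100+531/3.3),.048)
mid=np.array([.4735,.2947])
f=lambda v:np.degrees(np.arctan2(v[1],v[0])).round(2)
print(piv,g2,tip,f(piv[:2]-mid),f(piv-g2),f(tip-piv),np.hypot(*(piv-tip)[:2]))
y=np.radians(-10.7);a=np.array([np.cos(y),np.sin(y)]);g=piv[:2]-.052*a
print('grip',g,'tool yaw',f(R[:,0]),'delta tool mm',1000*(R[:2,:2].T@(g-P[:2])),P)
E
```

```text
[0.54839323 0.28290673 0.05      ] [0.49790314 0.292261   0.052     ] [0.60233269 0.27278299 0.048     ] -8.95 -10.5 -10.63 0.05488127958748534
grip [0.49729737 0.29256139] tool yaw 166.15 delta tool mm [-2.31767994  4.75143814] [0.49390944 0.2885031  0.21826398]
```

>>> play_rows(
  deltas=[-2,5,25,-3.2,93,0,0,30,0,93,0,0,30,0,93,0,0,25,0,93,0,0,0,0,93,0,0,0,0,93,0,0,0,0,93,0,0,0,0,93],
)

```text
t: 1.9
tool_pos: [0.4979, 0.2949, 0.1114]
orientation: [0.285, 3.125, 0.003]
force: [0.2, -0.5, 0.5]
opening: 0.0929
gripper_force: 0.0
```

```bash
python3 - <<'E'
from h import *
for i in range(2):
    c=cam('wrist','w3%d.png'%i);P,R,s=pose();print(P,np.degrees(np.arctan2(R[1,0],R[0,0])),np.abs(s['dq']).max(),R[:,2])
g=np.array([.4973,.2926]);print(1000*(R[:2,:2].T@(g-P[:2])))
h=cv2.cvtColor(c['pixels'],cv2.COLOR_BGR2HSV)
H,S,V=[h[...,i].astype(int) for i in range(3)]
m=((H<6)|(H>172))&(S>140)&(V>50)
for b,st,ce in blobs(m,150):
    ys,xs=np.nonzero(b)
    w=np.array([onz(c,(x,y),.052)[:2] for x,y in zip(xs,ys)])
    d=np.linalg.svd(w-w.mean(0),full_matrices=False)[2][0]
    d*=np.sign(d[0])
    print(st,w.mean(0),f:=np.degrees(np.arctan2(d[1],d[0])))
E
```

```text
[0.49801677 0.29473417 0.11134882] 169.55896961694884 0.0062587930105777664 [ 0.00363521  0.00181426 -0.99999175]
[0.49797337 0.29455792 0.11109821] 169.55471600205252 0.00900730217794115 [ 0.00341127  0.00167521 -0.99999278]
[ 0.30724244 -2.04754161]
[ 193  121   34  117 1252] [0.46679121 0.26371544] -0.4305061940014301
[ 283  122   32  116 1199] [0.47951188 0.32529122] -20.386451659477693
```

View pics/w31.png

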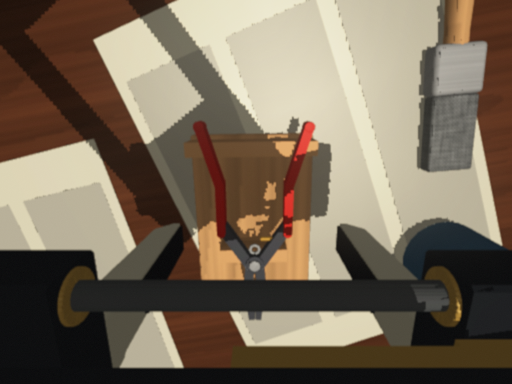

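The picture shows the handles centred between the open fingers, with the pivot at (254,266). I'll descend and take a light grip.

>>> play_rows(
  deltas=[0,-2.5,30,0,93,0,0,30,0,93,0,0,20,0,93,0,0,5,0,93,0,0,0,0,93,0,0,0,0,80,0,0,0,0,70,0,0,0,0,60,0,0,0,0,60,0,0,0,0,60],
  newtons=15,
)

```text
t: 2.83
tool_pos: [0.497, 0.2915, 0.0247]
orientation: [0.286, 3.127, 0.001]
force: [0.4, -0.4, 1.1]
opening: 0.0646
gripper_force: 0.0
```

>>> play_rows(
  deltas=[0,0,0,0,60,0,0,0,0,60,0,0,0,0,60],
)

```text
t: 3.08
tool_pos: [0.4967, 0.2915, 0.0245]
orientation: [0.286, 3.128, 0.001]
force: [-2.7, -0.5, 6.6]
opening: 0.0606
gripper_force: 12.0
```

>>> play_rows(
  deltas=[0,0,-5,0,60,0,0,-15,0,60,0,0,-25,0,60,0,0,-30,0,60,0,0,-30,0,60,0,0,-25,0,60,0,0,-15,0,60,0,0,0,0,60,0,0,0,0,60,0,0,0,0,60],
)

```text
t: 3.92
tool_pos: [0.4953, 0.2908, 0.1668]
orientation: [-0.286, -3.126, 0.002]
force: [0.7, 0.5, -1.6]
opening: 0.0606
gripper_force: 9.6
```

```bash
python3 - <<'E'
from h import *
w=cam('wrist');c=cam('side');t=cam('top');P,R,s=pose();print(P,s['force'],s['opening'],s['gripper_force'])
u=proj(c,P).astype(int);v=proj(t,P).astype(int);print(u,v)
f=lambda im,u:cv2.resize(im[u[1]-50:u[1]+50,u[0]-50:u[0]+50],(300,300),interpolation=cv2.INTER_CUBIC)
k=np.hstack([cv2.resize(w['pixels'],(400,300)),f(c['pixels'],u)])
cv2.imwrite('pics/lift.png',k)
E
```

```text
[0.49511288 0.2906673  0.16642844] [ 0.3147397   0.3417757  -2.80720738] 0.06070657948597958 9.573062360286713
[219 130] [145 194]
```

View pics/lift.png

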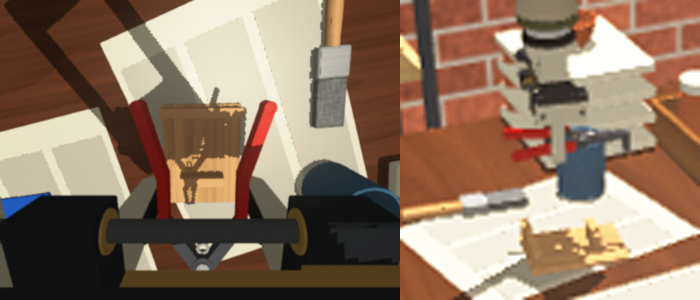

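The pliers came up level in the grip, as both views show. Next I'll look at the ring with the wrist camera, off to the side of the handles.

>>> play_rows(
  deltas=[-15,-10,0,0,60,-26,-18,0,0,60,-26,-18,0,0,60,-26,-18,0,0,60,-26,-18,0,0,60,-26,-18,0,0,60,-26,-18,0,0,60,-26,-18,0,0,60,-15,-10,0,0,60,-10,-8,0,0,60],
)

```text
t: 4.9
tool_pos: [0.6872, 0.0974, 0.1667]
orientation: [-0.289, -3.126, 0.001]
force: [0.1, -0.7, -1.8]
opening: 0.0608
gripper_force: 9.6
```

>>> play_rows(
  deltas=[0,0,0,0,60,0,0,0,0,60,0,0,0,0,60,0,0,0,0,60],
)

```text
t: 5.23
tool_pos: [0.6858, 0.1008, 0.1685]
orientation: [-0.284, -3.128, -0.0]
force: [0.8, 0.6, -2.5]
opening: 0.0606
gripper_force: 9.6
```

```bash
python3 - <<'E'
from h import *
w=cam('wrist','w5.png');P,R,s=pose();print(P,s['force'],s['opening'],np.abs(s['dq']).max())
t=cam('top')
u=proj(w,[.605,-.016,.005]);print(u)
u=u.astype(int)
x0,y0=max(0,u[0]-60),max(0,u[1]-60);print(x0,y0)
k=cv2.resize(w['pixels'][y0:y0+120,x0:x0+120],(400,400),interpolation=cv2.INTER_CUBIC)
cv2.imwrite('pics/ring.png',np.hstack([k,cv2.resize(w['pixels'],(400,300))[:].repeat(1,0) if 0 else cv2.copyMakeBorder(cv2.resize(w['pixels'],(400,300)),0,100,0,0,cv2.BORDER_CONSTANT)]))
E
```

```text
[0.68591711 0.10078709 0.16870762] [ 0.24365035  0.46411123 -1.17536031] 0.06081373787338079 0.004497296214616963
[140.75266199 126.11714106]
80 66
```

View pics/ring.png

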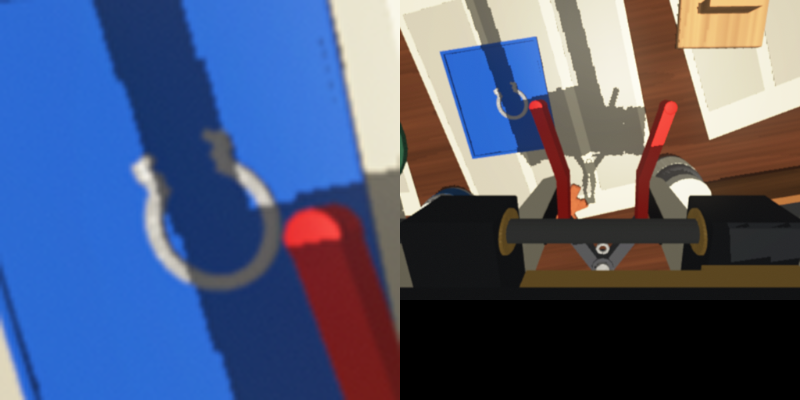

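The ring is clear of the handle, with lugs near wrist pixels (124,116) and (144,107) and its back at about (147,150). I'll fit it now.

```bash
cat >> h.py <<'E'
from scipy.optimize import least_squares
def ringfit(c,z=.007,guess=(.605,-.016),rad=.045):
    h=cv2.cvtColor(c['pixels'],cv2.COLOR_BGR2HSV).astype(int)
    blue=(abs(h[...,0]-110)<18)&(h[...,1]>130)
    red=((h[...,0]<8)|(h[...,0]>170))&(h[...,1]>110)
    m=~blue&~red
    u=proj(c,[*guess,z]); yy,xx=np.mgrid[:384,:512]
    m&=(xx-u[0])**2+(yy-u[1])**2<28**2
    bs=sorted(blobs(m,30),key=lambda b:-b[1][4])
    ys,xs=np.nonzero(bs[0][0])
    w=np.array([onz(c,(x,y),z)[:2] for x,y in zip(xs,ys)])
    ce=w.mean(0);g=None
    for _ in range(6):
        d=w-ce; r=np.hypot(*d.T)
        if g is None: sel=r<.03
        else: sel=(d@g>-.010)&(r<.028)
        # mean radius of band known 19.25 mm
        ce=least_squares(lambda p:np.hypot(*(w[sel]-p).T)-.01925,ce,loss='soft_l1',f_scale=.001).x
        d=w-ce;g=d[np.hypot(*d.T)<.03].mean(0);g/=np.linalg.norm(g)
    # gap direction: lugs
    far=(d@g<-.016)
    L=w[far];side=(L-ce)@np.array([-g[1],g[0]])
    lugs=[L[side>0].mean(0),L[side<0].mean(0)]
    gm=(lugs[0]+lugs[1])/2; v=ce-gm
    q=lugs[0]-lugs[1]; 
    return ce,np.degrees(np.arctan2(g[1],g[0])),np.degrees(np.arctan2(v[1],v[0])),np.degrees(np.arctan2(-q[0],q[1])),lugs,len(xs),bs[0][0]
E
python3 - <<'E'
from h import *
c=cam('wrist')
r=ringfit(c);print(r[:6],np.hypot(*(r[4][0]-r[4][1])),[1000*np.linalg.norm(l-r[0]) for l in r[4]])
b=r[6];ys,xs=np.nonzero(b)
for row in b[ys.min()-1:ys.max()+2,xs.min()-1:xs.max()+2]: print(''.join('#' if v else '.' for v in row))
t=cam('top')
# axle fit via top camera: green base circle
h=cv2.cvtColor(t['pixels'],cv2.COLOR_BGR2HSV).astype(int)
m=(h[...,0]>65)&(h[...,0]<95)&(h[...,1]>60)&(h[...,2]>25)
b=max(blobs(m),key=lambda b:b[1][4]);k,_=cv2.findContours(b[0].astype(np.uint8),0,2)
e=cv2.fitEllipse(cv2.convexHull(max(k,key=len)));print(e,onz(t,e[0],.034))
E
```

```text
(array([ 0.60947426, -0.01473465]), np.float64(15.52769404925484), np.float64(10.233125682200024), np.float64(12.600854377155377), [array([ 0.58718934, -0.0059102 ]), array([ 0.59271043, -0.03060839])], 679) 0.025307768178059523 [np.float64(23.968489309440887), np.float64(23.086828045639198)]
...................................................
.......................##..........................
......................#######......................
......................########.....................
......................########.....................
........................#######....................
........................#######....................
........................#######....................
........................#######....................
....###.................#######....................
...#####.................#######...................
..######.................#########.................
.#######.................##########................
.#######..................###########..............
.########..................###########.............
.#########................
[... 1286 characters left out ...]
####.....................#######.......
.........#########..................#######........
..........#########...............########.........
...........###########...........########..........
............#############.....##########...........
.............##########################............
...............######################..............
.................###################...............
....................##############.................
......................#########....................
...................................................
((310.57965087890625, 174.20025634765625), (16.016338348388672, 28.48733139038086), 142.8065185546875) [ 0.58469501 -0.21908837  0.034     ]
```

```bash
python3 - <<'E'
from h import *
c=cam('wrist');P,R,s=pose();print(s['t'],P)
print('expected rivet px',proj(c,P+R@np.array([-.052,0,-.0244])), 'ring?',)
cv2.imwrite('pics/piv.png',cv2.resize(c['pixels'][180:350,150:360],None,fx=3.5,fy=3.5,interpolation=cv2.INTER_CUBIC))
h=cv2.cvtColor(c['pixels'],cv2.COLOR_BGR2HSV).astype(int)
m=((h[...,0]<8)|(h[...,0]>170))&(h[...,1]>110);m[:,:165]=0;m[:,345:]=0;m[:110]=0
for b,st,ce in blobs(m,200):
    ys,xs=np.nonzero(b);w=np.array([R.T@(onz(c,(x,y),P[2]+.0274)-P) for x,y in zip(xs,ys)])[:,:2]
    d=np.linalg.svd(w-w.mean(0),full_matrices=False)[2][0];print(st,w.mean(0),np.degrees(np.arctan(d[1]/d[0])),w.min(0),w.max(0))
E
```

```text
5.4833 [0.68638837 0.1001367  0.16894525]
expected rivet px [260.14592393 338.53897882] ring?
[ 165  128   56  153 3094] [ 0.03110353 -0.03107261] -10.725838922467487 [-0.01211956 -0.04416999] [ 0.06659947 -0.02127591]
[ 299  128   46  152 2966] [0.0294936  0.02974971] 9.903520423942066 [-0.01152969  0.0204352 ] [0.06662735 0.03974964]
```

View pics/piv.png

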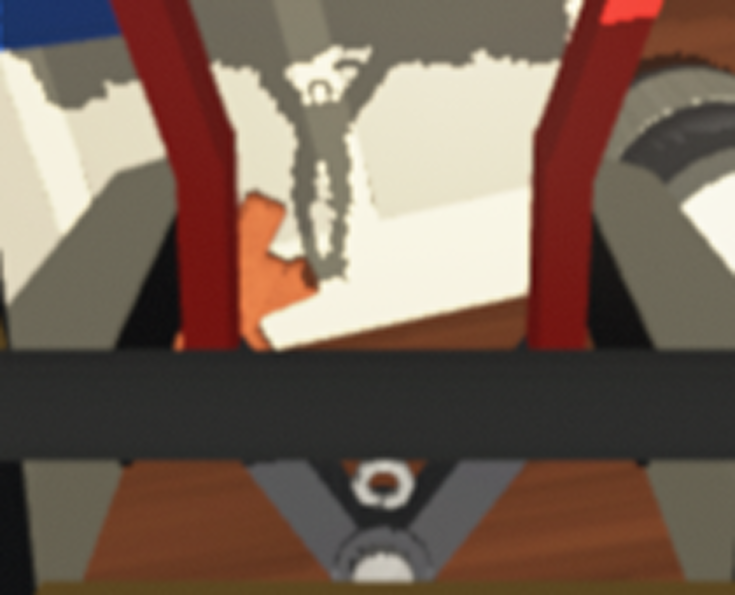

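>>> play_rows(
  deltas=[15,-15,0,0,60,25,-25,0,0,60,30,-30,0,0,60,30,-30,0,0,60,30,-30,0,0,60,25,-25,0,0,60,20,-20,0,0,60,0,0,20,-7,60,0,0,40,-7,60,0,0,35,-7,60],
)

```text
t: 6.32
tool_pos: [0.4859, -0.0402, 0.0744]
orientation: [-0.296, 3.122, -0.002]
force: [0.8, 0.0, -2.3]
opening: 0.0604
gripper_force: 9.6
```

>>> play_rows(
  deltas=[0,0,0,0,60,0,0,0,0,60,0,0,0,0,60,0,0,0,0,60,0,0,0,0,60],
)

```text
t: 6.73
tool_pos: [0.4867, -0.0398, 0.0763]
orientation: [-0.286, 3.124, -0.002]
force: [1.1, 0.1, -1.4]
opening: 0.0606
gripper_force: 9.6
```

```bash
python3 - <<'E'
from h import *
P,R,s=pose();
t=cam('top','t6.png');P,R,s=pose();print(P,np.degrees(np.arctan2(R[1,0],R[0,0])),s['force'],R[:,2],np.abs(s['dq']).max())
print(1000*R.T@(np.array([.4820,-.0395,.0161])-P))
c=cam('side')
tip=P+R@np.array([-.1074,0,.0126])
u=proj(t,tip).astype(int);v=proj(c,tip).astype(int);print(tip,u,v)
f=lambda im,u:cv2.resize(im[u[1]-35:u[1]+35,u[0]-35:u[0]+35],(400,400),interpolation=cv2.INTER_CUBIC)
cv2.imwrite('pics/tip.png',np.hstack([f(t['pixels'],u),f(c['pixels'],v)]))
E
```

```text
[ 0.48642243 -0.03977684  0.07589612] -169.51772487309145 [ 0.24924646 -0.54258665 -1.69450173] [ 3.68133341e-03 -6.73323989e-04 -9.99992997e-01] 0.012999538257394501
[ 4.50736586  1.15641376 59.77923472]
[ 0.5920758  -0.02024602  0.06367183] [251 170] [271 179]
```

View pics/tip.png

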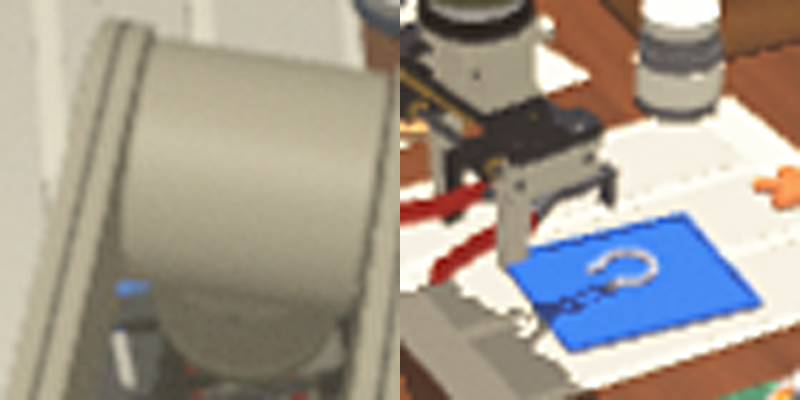

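Side crop: the tips at about (607,200) hang above the ring at (620,268), where they should be. The top view is blocked by the arm. I'll correct and descend.

>>> play_rows(
  deltas=[4.5,1.2,10,-0.5,60,0,0,20,0,60,0,0,10,0,60,0,0,5,0,60,0,0,0,0,60,0,0,0,0,60,0,0,0,0,60,0,0,0,0,60],
)

```text
t: 7.5
tool_pos: [0.4808, -0.0394, 0.0295]
orientation: [-0.302, 3.126, -0.001]
force: [0.5, -0.5, -2.1]
opening: 0.0603
gripper_force: 9.6
```

```bash
python3 - <<'E'
from h import *
c=cam('side','s7.png');c=cam('side');P,R,s=pose();print(P,np.degrees(np.arctan2(R[1,0],R[0,0])),s['force'],np.abs(s['dq']).max())
print(1000*R.T@(np.array([.4820,-.0395,.0161])-P))
tip=P+R@np.array([-.1074,0,.0126])
v=proj(c,tip);print(tip,v)
o=np.array([.5874,-.0190,.0035]);print('notch px',proj(c,o))
v=v.astype(int);print(v)
cv2.imwrite('pics/tip7.png',cv2.resize(c['pixels'][v[1]-30:v[1]+30,v[0]-40:v[0]+40],(800,600),interpolation=cv2.INTER_CUBIC))
E
```

```text
[ 0.48067181 -0.03937091  0.02939197] -168.95218399388543 [-0.43102104 -0.00398801 -2.62467565] 0.002599193524918689
[-1.26244611 -0.37429031 13.29373472]
[ 0.58609786 -0.01879353  0.01692442] [270.17401808 189.70886691]
notch px [270.45166846 192.41092964]
[270 189]
```

View pics/tip7.png

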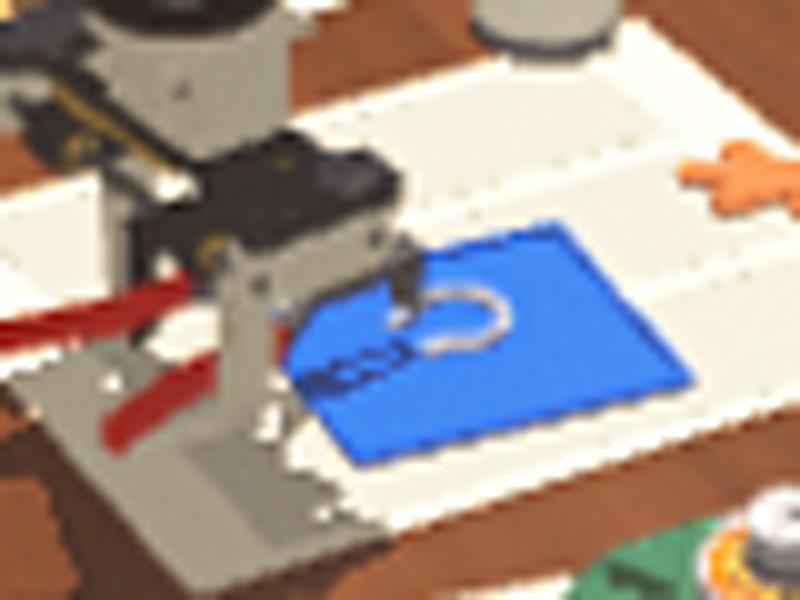

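I've now viewed 11 pictures, one over the limit of 10. From here I'll work from measured numbers only. The last crop shows the pins at about (405,315), just above the gap between the lugs at (398,320) and (428,348).

>>> play_rows(
  deltas=[-1.3,-0.4,4,0,60,0,0,4,0,60,0,0,2,0,60,0,0,1,0,60,0,0,0,0,60,0,0,0,0,60,0,0,0,0,60],
)

```text
t: 8.18
tool_pos: [0.4814, -0.0394, 0.0177]
orientation: [-0.302, 3.127, -0.0]
force: [-0.3, 0.2, -1.8]
opening: 0.0606
gripper_force: 9.6
```

>>> play_rows(
  deltas=[0,0,1,0,60,0,0,0,0,60,0,0,0,0,60],
)

```text
t: 8.43
tool_pos: [0.4814, -0.0394, 0.0167]
orientation: [-0.302, 3.127, -0.0]
force: [0.1, -0.1, -1.7]
opening: 0.0604
gripper_force: 9.6
```

>>> play_rows(
  deltas=[0,0,0.6,0,60,0,0,0,0,60,0,0,0,0,60],
)

```text
t: 8.68
tool_pos: [0.4813, -0.0394, 0.016]
orientation: [0.303, -3.127, -0.0]
force: [-0.4, -1.1, -2.7]
opening: 0.0602
gripper_force: 9.6
```

>>> play_rows(
  deltas=[0,0,0.5,0,60,0,0,0,0,60,0,0,0,0,60],
)

```text
t: 8.93
tool_pos: [0.4814, -0.0394, 0.0155]
orientation: [-0.302, 3.127, -0.0]
force: [-0.3, -0.6, -0.7]
opening: 0.0604
gripper_force: 9.6
```

>>> play_rows(
  deltas=[0,0,0.5,0,60,0,0,0,0,60,0,0,0,0,60],
)

```text
t: 9.18
tool_pos: [0.4814, -0.0394, 0.0151]
orientation: [-0.302, 3.127, -0.0]
force: [-0.2, 1.3, -1.2]
opening: 0.0603
gripper_force: 9.6
```

>>> play_rows(
  deltas=[0,0,0,0,56,0,0,0,0,53,0,0,0,0,50,0,0,0,0,47,0,0,0,0,44,0,0,0,0,41,0,0,0,0,38,0,0,0,0,35,0,0,0,0,33,0,0,0,0,30],
  newtons=45,
)

```text
t: 10.02
tool_pos: [0.4814, -0.0394, 0.0151]
orientation: [-0.302, 3.127, -0.0]
force: [-0.3, -0.7, -1.3]
opening: 0.032
gripper_force: 14.9
```

>>> play_rows(
  deltas=[0,0,0,0,28,0,0,0,0,28,0,0,0,0,28,0,0,0,0,28,0,0,0,0,28,0,0,0,0,28],
)

```text
t: 10.52
tool_pos: [0.4814, -0.0394, 0.015]
orientation: [0.302, -3.127, -0.0]
force: [-0.0, 0.3, -2.4]
opening: 0.0292
gripper_force: 28.4
```

```bash
python3 - <<'E'
from h import *
c=cam('side','s8.png');P,R,s=pose();print(P,R[:,2],s['force'],s['opening'],s['gripper_force'])
for i in range(25):pass
b=c['pixels'][178:208,255:300].astype(int)
h=cv2.cvtColor(c['pixels'],cv2.COLOR_BGR2HSV)[178:206,255:300].astype(int)
for r in h: print(''.join('b' if abs(x[0]-110)<18 and x[1]>130 and x[2]>150 else ('#' if x[2]<90 else ('o' if x[1]<110 else '.')) for x in r))
E
```

```text
[ 0.48140286 -0.03936106  0.01505688] [ 5.98242195e-05  1.14268931e-05 -9.99999998e-01] [-0.57150446 -0.24676362 -1.14957101] 0.029167374334704656 28.35596915334463
#############oooooooooooooooooooooooooooooooo
##############ooooooooooooooooooooooooooooooo
##############ooooooooooooooooooooooooooooooo
##############ooooooooooooooooboooooooooooooo
##############oooooooooooobbbbbbooooooooooooo
###########oooooooooobbbbbbbbbbb.oooooooooooo
#########oooooo.obbbbbbbbbbbbbbbb.ooooooooooo
######ooooooooobbbbbbbbbbbbbbbbbbbooooooooooo
####ooooooooooobbbbbbbbbbbbbbbbbbbboooooooooo
ooooooooooooooob.ooooo..bbbbbbbbbbbbooooooooo
oooooooooooooooooooooooooobbbbbbbbbbboooooooo
ooooooooooooooooo###bbbboobbbbbbbbbbbbooooooo
ooooooooooo####obb##bbbbboobbbbbbbbbbbboooooo
oooooooo#oooo.bbbbo#bbbbboobbbbbbbbbbbbbooooo
oooooo#obbbbbbbbbb##bbbbooobbbbbbbbbbbbb.oooo
ooooo#.bb.bbbbbbbb#ooooooobbbbbbbbbbbbbbbbooo
...#obbb.bbbbbbbbb.ooooobbbbbbbbbbbbbbbbbbooo
...obbb.bbbbbbbbbbb.obbbbbbbbbbbbbbbbbbbbbboo
...o.b.bbbbbbbbbbbbbbbbbbbbbbbbbbbbbbbbbbbbbo
.oooo......bbbbbbbbbbbbbbbbbbbbbbbbbbbbbbbb.o
ooooo.bbbbbbbbbbbbbbbbbbbbbbbbbbbbbbbbb.ooooo
oooooobbbbbbbbbbbbbbbbbbbbbbbbbbbbboooooooooo
ooooooobbbbbbbbbbbbbbbbbbbbbbbboooooooooooooo
oooooooobbbbbbbbbbbbbbbbbbboooooooooooooooooo
oooooooobbbbbbbbbbbbbbboooooooooooooooooooooo
ooooooooobbbbbbbbbbooooooooooooooooooooooo...
oooooooooobbbb.oooooooooooooooooooooooo......
oooooooooooooooooooooooooooooooooooo.........
```

>>> play_rows(
  deltas=[0,0,0,0,22,0,0,0,0,22,0,0,0,0,22],
  newtons=45,
)

```text
t: 10.82
tool_pos: [0.4814, -0.0394, 0.0151]
orientation: [-0.302, 3.127, -0.0]
force: [-0.4, 0.1, -1.7]
opening: 0.0286
gripper_force: 42.9
```

>>> play_rows(
  deltas=[0,0,-2,0,22,0,0,-4,0,22,0,0,-8,0,22,0,0,-15,0,22,0,0,-20,0,22,0,0,-30,0,22,0,0,-30,0,22,0,0,-20,0,22,0,0,-10,0,22,0,0,0,0,22],
)

```text
t: 11.65
tool_pos: [0.4834, -0.0397, 0.1575]
orientation: [-0.302, 3.121, -0.003]
force: [0.9, -0.0, -1.3]
opening: 0.0286
gripper_force: 42.9
```

```bash
python3 - <<'E'
from h import *
cam('side')
c=cam('side','s9.png');w=cam('wrist','w9.png');P,R,s=pose();print(s['t'],P,R[:,2],s['force'],s['opening'],s['gripper_force'])
def dump(c,x0,x1,y0,y1):
    h=cv2.cvtColor(c['pixels'],cv2.COLOR_BGR2HSV)[y0:y1,x0:x1].astype(int)
    for r in h: print(''.join('b' if abs(x[0]-110)<18 and x[1]>130 else ('R' if (x[0]<8 or x[0]>170) and x[1]>120 else ('#' if x[2]<70 else ('+' if x[2]<150 else('o' if x[1]<60 else '.')))) for x in r))
tip=P+R@np.array([-.1074,0,.0126]);bore=P+R@np.array([-.1074-.0185,0,.0126-.002]);u=proj(c,tip).astype(int);print(u,proj(c,bore))
dump(c,u[0]-20,u[0]+40,u[1]-22,u[1]+18)
print();dump(c,255,300,180,206)
dump(w,195,320,270,352)
E
```

```text
11.8 [ 0.48044412 -0.03920525  0.15249296] [-2.14876273e-03  3.96227102e-04 -9.99997613e-01] [-0.88432357  0.1092877  -1.49261415] 0.028640761597248016 42.94519587652758
[270 163] [274.13426224 161.68065972]
oooooooo++.......++++++++++++++++.......++++++++++++++++++++
oooooo++##++......++++++++++++.oooooooo.++++++++++++++++++++
ooo++######+++++++.++++++++++.oooooooooo.+++++++++++++++++++
+++#########++++++++++++++++.ooooooooooooo++++++++++++++++++
########+###++++++#+++++++++oooooooooooooo++++++++++++++++++
############++++++++++++++++.ooooooooooooo++++++++++++++++++
##############++++##++.++++++ooooooooooooo++++++++++++++++++
+##################++...+++++ooooooooooooo++++++++++++++++++
#################+++o....++++oooooooooooo+++++++++++++++++++
+#############++++oo......+++++ooooooooo++++++++++++++++++++
+##########++++oooo........++++++++++++++++++++++++++++++...
++++####++++oooooo++.......++++++++++++++++++++++++++++.....
+++o+++++oooooooo++++.......+++++++++++++++++++++...++++....
+++ooooooooooooooooo+.......+++++++++++++++++.....+++++++...
++++ooooooooooooooo++....+..++++++++++
[... 12376 characters left out ...]
++++++++++++++++++++++++++++++++++++++++++++++++++++++++++++++++++++++
+++++++++++++++++++++++++++++++++++++++++++++++++++++++++++++++++++++++++++++++++++++++++++++++++++++++++++++++++++++++++++++
+++++++++++++++++++++++++++++++++++++++++++++++++++++++++++++++++++++++++++++++++++++++++++++++++++++++++++++++++++++++++++++
+++++++++++++++++++++++++++++++++++++++++++++++++++++++++++++++++++++++++++++++++++++++++++++++++++++++++++++++++++++++++++++
+++++++++++++++++++++++++++++++++++++++++++++++++++++++++++++++++++++++++++++++++++++++++++++++++++++++++++++++++++++++++++++
+++++++++++++++++++++++++++++++++++++++++++++++++++++++++++++++++++++++++++++++++++++++++++++++++++++++++++++++++++++++++++++
```

The mat is now empty and the grip is at 43 N, so the ring came up with the pliers. I'll carry it to the turntable and turn the pliers sideways so the fixed cameras can see it.

>>> play_rows(
  deltas=[-6,-10,0,0,22,-12,-20,0,0,22,-20,-33,0,0,22,-20,-33,0,0,22,-20,-33,0,0,22,-20,-33,0,0,22,-20,-33,0,0,22,-20,-33,0,0,22,-20,-30,0,0,22,-12,-19,0,0,22],
)

```text
t: 12.63
tool_pos: [0.7018, -0.2819, 0.1503]
orientation: [0.3, -3.125, -0.001]
force: [1.5, 0.5, -1.3]
opening: 0.0284
gripper_force: 42.9
```

>>> play_rows(
  deltas=[0,0,0,4,22,0,0,0,7.1,22,0,0,0,7.1,22,0,0,0,7.1,22,0,0,0,7.1,22,0,0,0,7.1,22,0,0,0,7.1,22,0,0,0,7.1,22,0,0,0,7.1,22,0,0,0,7.1,22],
)

```text
t: 13.47
tool_pos: [0.7004, -0.279, 0.1507]
orientation: [-1.502, -2.755, 0.001]
force: [-0.8, 0.1, -1.5]
opening: 0.0282
gripper_force: 42.9
```

>>> play_rows(
  deltas=[0,0,0,3,22,0,0,0,0,22,0,0,0,0,22,0,0,0,0,22,0,0,0,0,22],
)

```text
t: 13.88
tool_pos: [0.7011, -0.2788, 0.1531]
orientation: [-1.565, -2.723, 0.0]
force: [-0.1, 0.4, -2.2]
opening: 0.0282
gripper_force: 42.9
```

```bash
python3 - <<'E'
from h import *
w=cam('wrist','w10.png');P,R,s=pose();t=cam('top','t10.png');c=cam('side','s10.png')
print(s['t'],P.round(4),R.round(4),s['force'],s['opening'],np.abs(s['dq']).max())
for z,ax in((.073,(.61,-.261)),):
    u=proj(w,[*ax,z]);print('axle exp px',u)
h=cv2.cvtColor(w['pixels'],cv2.COLOR_BGR2HSV).astype(int)
m=(h[...,0]>5)&(h[...,0]<20)&(h[...,1]>130)&(h[...,2]>100)
for b,st,ce in blobs(m,150): print('orange',st,ce)
m=(h[...,0]>60)&(h[...,0]<95)&(h[...,1]>60)
for b,st,ce in blobs(m,400): print('green',st,ce)
# slip: match rivet/loop patch between w5 and w9
a=cv2.imread('pics/w5.png',0);b=cv2.imread('pics/w10.png',0)
for (x0,x1,y0,y1) in((248,271,311,328),(248,271,309,344)):
    T=a[y0:y1,x0:x1];rs=cv2.matchTemplate(b[300:352,235:285],T,cv2.TM_CCOEFF_NORMED);_,v,_,l=cv2.minMaxLoc(rs);print(v,'shift',l[0]+235-x0,l[1]+300-y0)
E
```

```text
13.9333 [ 0.7012 -0.2788  0.1535] [[-5.033e-01  8.641e-01 -6.000e-04]
 [ 8.641e-01  5.033e-01  2.000e-04]
 [ 5.000e-04 -4.000e-04 -1.000e+00]] [-0.11414711 -0.32681986 -1.96796943] 0.028337904702824046 0.008722366498536591
axle exp px [174.23013974 126.88905347]
orange [ 150    0  149   84 6128] [235.7700718   28.25016319]
orange [  271     2   241   258 25651] [395.06818448 146.32084519]
orange [ 148  107   67   68 1572] [184.11513995 138.51590331]
orange [428 166  84 100 485] [465.28041237 220.50515464]
orange [433 175  79  99 935] [475.7828877  221.75187166]
orange [   0  220   67   53 1399] [ 19.62044317 247.12580415]
orange [257 241  16  24 209] [264.14832536 254.22966507]
orange [  16  311   65   57 2973] [ 48.98990918 339.42280525]
green [  105    44   171   174 15156] [183.19200317 122.44945896]
0.5843245387077332 shift 0 3
0.41617387533187866 shift 0 2
```

```bash
python3 - <<'E'
from h import *
w=cam('wrist');im=w['pixels'];h=cv2.cvtColor(im,cv2.COLOR_BGR2HSV).astype(int)
for r in range(100,180,2): print(''.join('g' if 60<x[0]<95 and x[1]>60 else('O' if 5<x[0]<20 and x[1]>130 else('y' if 18<=x[0]<35 and x[1]>80 else ('#' if x[2]<70 else ('+' if x[2]<130 else(':' if x[2]<190 else 'o'))))) for x in h[r,140:232:1]))
g=cv2.cvtColor(im,cv2.COLOR_BGR2GRAY)
a=cv2.cvtColor(cv2.imread('pics/w5.png'),cv2.COLOR_BGR2GRAY)
print('col profiles rows 306..352');print(a[306:352,259]);print(g[306:352,259]);print(g[306:352,262])
E
```

```text
gggggggggggggggggggggggggggggggggggggggggggggggggggggggggggggggggggggggggggggggggggggggggggg
gggggggggggggggggggggggggggggggggg+++++++++++##ggggggggggggggggggggggggggggggggggggggggggggg
ggggggggggggggggggggggggg:::::o::+++++++++++++++++++++##gggggggggggggggggggggggggggggggggggg
ggggggggggggggggggggg::::ooooooooo:++++++++++++++++++++++++#gggggggggggggggggggggggggggggggg
gggggggggggggggggg:::ooooooooOOOOOOOOOOOOOOOOOOOO++++++++++++++#gggggggggggggggggggggggggggg
gggggggggggggggg::oooooooOOOOOOOOOOOOOOOOOOOOOOOOOOOOO+++++++++++#gggggggggggggggggggggggggg
gggggggggggggg::oooooOOOOOOOOOOOOOOOOOOOOOOOOOOOOOOOOOOOOO++++++++++#ggggggggggggggggggggggg
gggggggggggg::ooooOOOOOOOOOOOOOOOooO::::+++++OOOOOOOOOOOOOOO++++++++++#ggggggggggggggggggggg
gggggggggg::oooooOOOOOOOOOOOooooyOOOOyOOOOOyyy+++++OOOOOOOOOOOO+++++++++#ggggggggggggggggggg
ggggggggg:oooooOOOOOOOOOoooyyyyyyyyyyyyyyOOOOOOOOOyy+++OOOOOOOOOO++++++++#gggggggggggggggggg
gggggggg::oooOOOOOOOOOOoyOOOOOOOOOOOOOOOOOOOOOOOOOOOOyy++OOOOOOOOOO+++++++#ggggggggggggggggg
ggggggg::oooOOOOOOOOOOOyOOOOOy::::::++++:::++++yOOOOOOOOO+++OOOOOOOO+++++++#g
[... 2510 characters left out ...]
gggggggggggggggg
ggggggggggggggggggggggggggggggggggggggggggggg#g###ggggggggggggggggggggggggggggggggggggg#gg#g
col profiles rows 306..352
[ 44  44  43  41  56 115 179 202 165  94  66  67  56  41  51  91 136 157
 137  85  44  35  35  42  64  86  93  92  89  83  80 107 168 201 200 198
 197 199 194 170 119  79  70  72  70  72]
[ 44  43  42  41  45  59  72  92 159 225 241 241 232 181 108  85 105 167
 230 243 238 185  84  45  74 116 163 172 122  57  37  37  41  56  79  90
  88  76  70  73  73  70  70  70  68  70]
[ 44  43  41  42  43  57  82 143 214 238 240 240 241 232 175 105  86 108
 157 187 178 132  75  77 118 150 157 125  69  39  45  52  55  56  68  84
  90  88  85  80  73  70  70  69  70  69]
```

```bash
python3 - <<'E'
from h import *
w=cam('wrist');P,R,s=pose()
A=onz(w,(173.4,143.2),.073);print('axle wrist',A,P,s['opening'])
t=cam('top');im=t['pixels'];h=cv2.cvtColor(im,cv2.COLOR_BGR2HSV).astype(int)
u=proj(t,A);print('axle top px',u,'groove-base px',proj(t,[A[0],A[1],.034]))
x,y=u.astype(int)
for r in range(y-14,y+22): print(r,''.join('g' if 60<q[0]<100 and q[1]>60 else('O' if 3<q[0]<22 and q[1]>130 else ('#' if q[2]<70 else ('+' if q[2]<130 else(':' if q[2]<180 else 'o')))) for q in h[r,x-32:x+32]))
b=A[:2]+[-.049,.065]; T=b+.1322*R[:2,0]
print('T',T,'delta tool',1000*R[:2,:2].T@(T-P[:2]))
E
```

```text
axle wrist [ 0.61536657 -0.27327567  0.073     ] [ 0.70135044 -0.27865193  0.15410665] 0.028599666129034015
axle top px [328.52737001 161.47479206] groove-base px [326.13398573 165.14116183]
147 ++++::::::::oooooooooooooooooooooooooooooooooooooooooooooo::::::
148 +++:::::::::oooooooooooooooooooooooooooooooooooooooooooooo::::::
149 +++:::::::ooooooooooooooooooooooooooooooooooooooooooooooo:::::::
150 ++::::::::oooooooooooooooooooooooooooooooooooooooooooooo::::::::
151 +::::::::ooooooooooooooooooooooooooooooooooooooooooooooooo::::::
152 ::::::::oooooooooooooooooooooooooooooooooooooooooooooooooo::::::
153 ::::::::ooooooooooooooooooooooooooooooooooooooooooooooooooo:::::
154 :::::::ooooooooooooooooooooooooooooooooooooooooooooooooooo:o::::
155 ::::::oooooooooooooooooooooooooooooooooooooooooooooooooooo:oo:::
156 ::::::ooooooooooooooooooooooooooooooooooooooooooooooooooooo:::::
157 :::::oooooooooooooooooooooooooooooooooooooooooooooooooooooo:::::
158 ::::oooooooooooooooooooooooooooooooooooooooooooooooooooooooo::::
159 :::ooooooooooooooooooooooooooooooooooooooooooooooooooooooooo::::
160 :::ooooo
[... 941 characters left out ...]
ooooooo:::::
174 oooooooooooooooooooooooooooooooooooooooooooooooooooooooooo::::::
175 ooooooooooooooooooooooooooooooooooooooooooooooooooooooooooo:::::
176 oooooooooooooooooooooooooooooooooooooooooooooooooooooooo:oo:::::
177 ooooooooooooooooooooooooooooooooooooooooooooooooooooooooooo:::::
178 ooooooooooooooooooooooooooooooooooooooooooooooooooooooooo:::::::
179 ooooooooooooooooooooooooooooooooooooooooooooooooooooooooooo:::::
180 ooooooooooooooooooooooooooooooooooooooooooooooooooooooooo:::::::
181 ooooooooooooooooooooooooooooooooooooooooooooooooooooooooo:::::::
182 ooooooooooooooooooooooooooooooooooooooooooooooooooooooooo:::::::
T [ 0.49991208 -0.09399251] delta tool [260.89218162 -81.3128966 ]
```

>>> play_rows(
  deltas=[10,-3,0,0,22,25,-8,0,0,22,34,-10,0,0,22,34,-11,0,0,22,34,-11,0,0,22,34,-11,0,0,22,34,-10,5,0,22,30,-9,15,0,22,18,-6,15,0,22,8,-2,9,0,22],
)

```text
t: 15.02
tool_pos: [0.4976, -0.0916, 0.1088]
orientation: [-1.564, -2.722, 0.0]
force: [-1.0, 0.0, -0.9]
opening: 0.0286
gripper_force: 42.9
```

>>> play_rows(
  deltas=[0,0,0,0,22,0,0,0,0,22,0,0,0,0,22],
)

```text
t: 15.27
tool_pos: [0.5014, -0.0943, 0.1113]
orientation: [1.566, 2.721, 0.001]
force: [1.3, -0.4, -1.5]
opening: 0.0283
gripper_force: 42.9
```

```bash
python3 - <<'E'
from h import *
t=cam('top','t11.png');P,R,s=pose();c=cam('side','s11.png')
print(s['t'],P.round(4),R[:,0].round(4),R[:,2].round(4),s['opening'],s['gripper_force'])
B=P+R@np.array([-.1322,0,.0101]);u=proj(t,B);print('bore px pred',u)
def dump(im,u,n=16,m=12):
    h=cv2.cvtColor(im,cv2.COLOR_BGR2HSV).astype(int);x,y=np.round(u).astype(int);print('x0',x-n,'y0',y-m)
    for r in range(y-m,y+m+1): print(''.join('g' if 60<q[0]<100 and q[1]>60 else('O' if (q[0]<24 or q[0]>170) and q[1]>100 else ('#' if q[2]<70 else ('+' if q[2]<130 else(':' if q[2]<180 else 'o')))) for q in h[r,x-n:x+n+1]))
dump(t['pixels'],u)
i0=cv2.imread('pics/top0.png');a=np.array([.6154,-.2733,.073]);print('axle pred',proj(t,a));dump(i0,proj(t,a),14,14)
us=proj(c,B);print('side bore',us,'axle side',proj(c,a));dump(c['pixels'],us,18,12)
E
```

```text
15.3167 [ 0.5016 -0.0945  0.1115] [-0.5019  0.8649 -0.0019] [ 2.4e-03 -8.0e-04 -1.0e+00] 0.028400524705802278 42.94016810803441
bore px pred [311.00314801 173.30649346]
x0 295 y0 161
::::::::::::::+:ooo:::oo::OO:oooo
::::::::::::::+:ooo:::oo::O::oooo
:::::::::::::++:ooo::ooooOO::oooo
:::::::::::::+::oo:::ooooOO::oooo
:::::::::::::+:ooo:+:ooooOOO+::oo
::::::::::::++:ooo:::oooOOOO++::o
::::::::::::++:ooo:::oo:OOOOO+++:
::::::::::::+::oo::::oo:oOOOOO:++
:::::::::::++::oo:::ooo::oOOOOOOO
:::::::::::++:ooo:::oo:::ooOOOOOO
:::::::::::++:ooo:::oo:++::oOOOOO
::::::::::++::ooo::ooo::++::ooOOO
::::::::::++::ooo::ooo:::+++:::oo
:::::::::+++:ooo:+:ooo:::g+++++::
+++:::::++++:ooo:::oo::::+gg+++++
+++++:++++++:ooo:::oo:::+++gggg+g
+++++++++++:ooo:::ooo::::++++++++
+++++++++++:ooo:::ooo::::g+++++++
+++++:+++++:ooo:::oooo::gggggg++g
+++O::+++++:ooo:::ooo::gggggggggg
+++++:++++::ooo::ooo::ggggggggggg
++++++++++::oo:::ooo:+ggggggggggg
++:+++++++:ooo:::ooo:++gggggggggg
++:+++++++:ooo:::ooo:++gggggggggg
+::++::++::ooo:::oo::+gg::::ggggg
axle pred [328.53413286 161.4648797 ]
x0 315 y0 147
gggggggggggg+::
[... 1194 characters left out ...]
oooooooooooooooo
oooooooo:+++ooo++:ooooo:ooooooooooooo
ooooooooo:++ooo:+:ooooooooooooooooooo
oooooooooo++oooo::ooooooooooooooooooo
oooooooooo++oooooo:::oooooooooooooooo
ooooooooo:++ooooooooooooooooooooooooo
ooooooooo:++ooooooooooooooooooooooooo
oooooooooo+:ooooooooooooo::oooooooooo
oooooooooo::ooooooo::::oooooooooooooo
oooooooooo:+:oo::::oooooooooooooooooO
++:oooooooo::ooooooooooooooooooooOOOO
:::::+::::ooooo:oooooooooooooOOOOOOOO
:::::+:oooooooooooooooooooOOOOOOOOOOO
:++:::::oooooooooooooooOOOOOOOOOOOOOO
:::::::oooooooooooooOOOOOOOOOOOOOOOOO
:::::ooooooooooooOOOOOOOOOOOOOOOOOOOO
:::oooooooooooOOOOOOOOOOOOOOOOOOOOOO:
::oooooooooOOOOOOOOOOOOOOOOOOOOOOO:oo
:oooooooOOOOOOOOOOOOOOOOOOOOOOOOO:ooo
```

```bash
python3 - <<'E'
from h import *
c=cam('side');P,R,s=pose();print(P,s['q'])
for off in(.1102,.1142,.1182):
    for y in(-.019,.019):
        a=proj(c,P+R@np.array([-off,y,.0126]));b=proj(c,P+R@np.array([-off,y,.0081]));print(off,y,'pin low',a.round(2),'nose low',b.round(2))
v=c['pixels'].astype(int)
print('brightness');
for r in range(186,206): print(r,' '.join('%3d'%x for x in v[r,276:306].mean(1)))
i0=cv2.imread('pics/side0.png').astype(int)
print('diff to empty');
for r in range(186,210): print(r,' '.join('%3d'%x if abs(x)>14 else '  .' for x in (v-i0)[r,272:312].mean(1)))
E
```

```text
[ 0.50139843 -0.09444036  0.11112076] [-2.86641918e-01 -3.61726722e-02  1.86039397e+00 -6.92960914e-05
  1.31548801e+00 -8.12251573e-01]
0.1102 -0.019 pin low [281.14 198.54] nose low [281.16 197.52]
0.1102 0.019 pin low [286.67 193.73] nose low [286.7  192.72]
0.1142 -0.019 pin low [282.07 198.9 ] nose low [282.1  197.87]
0.1142 0.019 pin low [287.59 194.07] nose low [287.63 193.06]
0.1182 -0.019 pin low [283.   199.25] nose low [283.03 198.22]
0.1182 0.019 pin low [288.52 194.41] nose low [288.55 193.4 ]
brightness
186  82  85  76  75  71  69  76  83  94 111 129 137 138 127 192 241 242 240 240 237 246 245 251 251 250 249 249 240 218 237
187 122 122 117 114 105 108 111  94  89  74  76  92 120 148 135 205 249 250 251 251 250 250 249 249 241 228 238 238 239 238
188 125 144 159 156 155 154 153 145 140 111  72  72 108 154 144 149 234 251 251 249 246 243 237 237 238 238 239 239 239 238
189  85 109 135 152 155 153 151 152 155 152  73  78 119 156 148 133 144 222 246 239 238 237 237 238 238 238 238 238 238 238
190  78  74  85 109 137 154 152 152 153 150  72  78 119 155 151 149 133 138 210 2
[... 5173 characters left out ...]
.   .   .   .   .   .   .   .   .   .
206 -109 -110 -113 -102 -68 -39   .   .   .   .   .   .   .   .   .   .   .   .   .   .   .   .   .   .   .   .   .   .   .   .   .   .   .   .   .   .   .   .   .   .
207 -110 -100 -65 -36   .   .   .   .   .   .   .   .   .   .   .   .   .   .   .   .   .   .   .   .   .   .   .   .   .   .   .   .   .   .   .   .   .   .   .   .
208 -101 -37   .   .   .   .   .   .   .   .   .   .   .   .   .   .   .   .   .   .   .   .   .   .   .   .   .   .   .   .   .   .   .   .   .   .   .   .   .   .
209 -62   .   .   .   .   .   .   .   .   .   .   .   .   .   .   .   .   .   .   .   .   .   .   .   .   .   .   .   .   .   .   .   .   .   .   .   .   .   .   .
```

```bash
python3 - <<'E'
from h import *
c=cam('side');im=cv2.imread('pics/side0.png');c['pixels']=im
h=cv2.cvtColor(im,cv2.COLOR_BGR2HSV).astype(int)
A=np.array([.6154,-.2733])
print('cam right',c['rotation'][:,0],'up',c['rotation'][:,1])
th=np.linspace(0,2*np.pi,400)
def ext(r,z):
    q=np.array([proj(c,[A[0]+r*np.cos(t),A[1]+r*np.sin(t),z]) for t in th]);return q[:,0].min(),q[:,0].max(),q[:,1].min(),q[:,1].max()
m=(h[...,0]>55)&(h[...,0]<100)&(h[...,1]>60);m[:190]=0;m[250:]=0;m[:,:270]=0;m[:,345:]=0
b=max(blobs(m),key=lambda b:b[1][4]);print('green obs',b[1],'pred ext',ext(.09,.034))
m=(h[...,0]>3)&(h[...,0]<24)&(h[...,1]>120)&(h[...,2]>120);m[:200]=0;m[235:]=0;m[:,:290]=0;m[:,330:]=0
for b in blobs(m,15): print('orange',b[1],b[2])
v=im.astype(int).mean(2)
print('pred axle top',ext(.018,.073))
for r in range(200,230): print(r,' '.join(('%3d'%x)+('g' if 55<q[0]<100 and q[1]>60 else 'O' if 3<q[0]<24 and q[1]>100 else ' ') for x,q in zip(v[r,294:328],h[r,294:328])))
E
```

```text
cam right [ 0.91067032 -0.41295134 -0.01227833] up [0.23230637 0.48727001 0.84178482]
green obs [284 211  49  30 794] pred ext (np.float64(283.701695234043), np.float64(333.46747143400097), np.float64(204.33393812241346), np.float64(234.1168048604914))
orange [290 200  40  14 241] [305.99585062 205.88381743]
orange [301 212  16   9  64] [308.0625 216.875 ]
pred axle top (np.float64(304.0154309541133), np.float64(314.0844597497837), np.float64(206.96099414688024), np.float64(212.82409721874959))
200 242  239  238  241  237  230  235  252  251  252  246  166  168   88O  94O  97O  97O 101O 102O  97O  75   84   84   83   84   83   84   83   84   96   93   81   83   83 
201 241  241  239  249  248  252  252  247  167  169   89O  93O  93O  95O  98O 102O 102O 101O 103O 101O  93   98   89   86   84   84   84   85   85   85   84   85   86   84 
202 251  253  251  252  247  157  139O  93O  98O 100O 101O 100O 100O 100O  99O 102O 103O 101O 103O 104O  99O  90  106   98   96   92   85   86   85   86   85   84   86   92 
203 252  246  160  138O  88O  91O  96O 102O 103O 107O 104O 104O 103O 103O  99O
[... 3919 characters left out ...]
126g
226 127g 126g 128g 126g 126g 116g  86   83g  90g  84g  77   78   79   89g  90g 100g 102g  97g  86g  75   75   78   77   84   87g  89g 109g 119g 123g 128g 128g 127g 129g 127g
227 126g 127g 127g 127g 125g 126g 119g 112g 128g 105g  78   79   77   79   76   77   76   76   78   79   78   81   95g 112g 117g  87   81   74   93g 113g 126g 126g 127g 124g
228 124g 127g 126g 127g 127g 127g 129g 126g 114g  94g  92g  93g  89   79   95g  93g  92g  90g  91g  91g  90   98g 125g 126g 125g 124g 111g  88   83   79   89  101g 107g 104g
229 127g 127g 126g 129g 129g 129g 129g 114g  91g 121g 130g 131g 119g 102g 140g 137g 136g 134g 128g 128g 127g 126g 128g 129g 128g 128g 128g 126g 110g  88   84   76   79  104g
```

```bash
python3 - <<'E'
from h import *
c=cam('side');P,R,s=pose();print(P)
for bo in(.121,.125,.129,.132):
    print(bo,[(n,proj(c,P+R@np.array([-bo-dx,dy,.0101])).round(2).tolist()) for n,dx,dy in(('back',.0233,0),('bore',0,0),('near',-.001,-.0232),('far',-.001,.0232))])
i0=cv2.imread('pics/side0.png').astype(int);d=(c['pixels'].astype(int)-i0).mean(2)
m=(d>14);m[:192]=0;m[202:]=0;m[:,:281]=0;m[:,300:]=0
ys,xs=np.nonzero(m);wt=d[m];print('max u col weights',{x:int(d[192:202,x][d[192:202,x]>14].sum()) for x in range(281,300)})
E
```

```text
[ 0.50092399 -0.09423957  0.11063121]
0.121 [('back', [291.78, 198.66]), ('bore', [286.3, 196.62]), ('near', [282.67, 199.51]), ('far', [289.41, 193.61])]
0.125 [('back', [292.72, 199.01]), ('bore', [287.24, 196.97]), ('near', [283.61, 199.86]), ('far', [290.34, 193.95])]
0.129 [('back', [293.67, 199.37]), ('bore', [288.18, 197.32]), ('near', [284.55, 200.22]), ('far', [291.27, 194.3])]
0.132 [('back', [294.39, 199.63]), ('bore', [288.88, 197.58]), ('near', [285.26, 200.49]), ('far', [291.97, 194.55])]
max u col weights {281: 0, 282: 25, 283: 71, 284: 116, 285: 64, 286: 0, 287: 0, 288: 41, 289: 86, 290: 36, 291: 39, 292: 78, 293: 101, 294: 212, 295: 200, 296: 0, 297: 0, 298: 0, 299: 0}
```

>>> play_rows(
  deltas=[-10,1,0,0,22,-20,2,0,0,22,-22,2,0,0,22,-18,2,0,0,22,-10,1,0,0,22,-5,1,5,0,22,-2.6,0,6,0,22,0,0,4,0,22,0,0,0,0,22,0,0,0,0,22],
)

```text
t: 16.35
tool_pos: [0.551, -0.164, 0.0941]
orientation: [-1.566, -2.722, 0.0]
force: [0.1, 0.1, -1.9]
opening: 0.0286
gripper_force: 42.9
```

>>> play_rows(
  deltas=[0,0,0,0,22,0,0,0,0,22,0,0,0,0,22,0,0,0,0,22],
)

```text
t: 16.68
tool_pos: [0.5521, -0.1648, 0.0954]
orientation: [1.567, 2.722, 0.0]
force: [0.2, -0.1, -1.3]
opening: 0.0281
gripper_force: 42.9
```

```bash
python3 - <<'E'
from h import *
c=cam('side','s12.png');P,R,s=pose();print(s['t'],P.round(4),R[:,0].round(4),R[:,2].round(4),s['force'],s['opening'])
A=np.array([.6154,-.2733]);T=A+.1248*R[:2,0];print('to go tool mm',1000*R.T@(np.array([*T,.0681])-P))
for y in(-.019,.019): print('nose',proj(c,P+R@np.array([-.1103,y,.0081])).round(2))
print('bore',proj(c,P+R@np.array([-.1248,0,.0101])).round(2),'rightmost',proj(c,P+R@np.array([-.1248,0,.0101])).round(2)[0]+7.66)
i0=cv2.imread('pics/side0.png').astype(int);v=c['pixels'].astype(int);d=(v-i0).mean(2)
for r in range(192,216): print(r,' '.join('%3d'%x if abs(x)>14 else '  .' for x in d[r,294:324]))
print()
for r in range(196,214): print(r,' '.join('%3d'%x for x in v[r,294:324].mean(1)))
E
```

```text
16.7333 [ 0.5521 -0.1648  0.0954] [-5.024e-01  8.646e-01 -4.000e-04] [ 5.e-04 -2.e-04 -1.e+00] [ 0.04018013  0.57529059 -1.91565181] 0.02829472880422586
to go tool mm [-0.79920437  0.20468555 27.27944303]
nose [302.84 207.78]
nose [308.13 202.75]
bore [309.01 207.02] rightmost 316.67
192  23   .   .   .   .   .   .   .   .   .   .   .   .   .   .   .   .   .   .   .   .   .   .   .   .   .   .   .   .   .
193  68  54   .   .   .   .   .   .   .   .   .   .   .   .   .   .   .   .   .   .   .   .   .   .   .   .   .   .   .   .
194  46  19   . -68 -127 -120 -90 -82 -38   .   .   .   .   .   .   .   .   .   .   .   .   .   .   .   .   .   .   .   .   .
195 -38 -45 -64 -56 -118 -160 -147 -136 -127 -94 -72 -27 -17   .   .   .   .   .   .   .   .   .   .   .   .   .   .   .   .   .
196 -45 -32 -40 -61 -71 -137 -163 -173 -171 -165 -167 -159 -127 -91 -72 -29   .   .   .   .   .   .   .   .   .   .   .   .   .   .
197 -75 -43   .   . -36 -54 -78 -96 -89 -77 -103 -132 -165 -156 -161 -133 -28   .   .   .   .   .   .   .   .   .   .   .   .   .
198 -49 -75 -65 -46 -72 -31   .   .   .   .   .   
[... 3729 characters left out ...]
  91 137 202 235 250 238 240 245 154 106  91 104 177 225  91  95  97  94 103 132
209  67  65  73 100  99 107 104 107 125 142 144 201 245 246 231 218 227 245 236 182  90 118 194 190 125 131 155 177 192 226
210  69  68  66  63  77 108 115 129 171 214 188 219 248 247 219 146 202 246 251 245 142 172 221 181 204 227 250 254 254 253
211  68  73  78  82  94 118 135 151 150 171 142 154 227 252 226 231 255 255 254 252 217 220 171 159 187 248 252 247 245 247
212  92  99 115 125 121 120 133 155 135 133 123 149 146 165 202 216 241 224 225 218 166 140 140 121 110 161 239 239 240 241
213 136 124 124 119 120 131 191 209 163 183 145 116 131 145 121 123 121 122 120 127 155 167 201 147  73  99 165 218 237 237
```

```bash
python3 - <<'E'
from h import *
c=cam('side');P,R,s=pose()
f=lambda x,y,z=.0101:proj(c,P+R@np.array([-.1248-x,y,z])).round(2)
print('right',f(.0205,.0169))
def half(a,sg):
    x,y=.01925*(np.cos(a)-1),.01925*np.sin(a);C,S=np.cos(.3),np.sin(.3);return .02325+x*C+y*S,sg*(-x*S+y*C)
for sg in(1,-1):
    print(sg,[f(*half(a,sg),.0081).tolist() for a in np.radians([0,30,60,90,120,140])])
i0=cv2.imread('pics/side0.png').astype(int);d=(c['pixels'].astype(int)-i0).mean(2)
for x in(310,311,312,313,314,315,316,317):
    q=np.clip(d[200:212,x]-10,0,None);print(x,round(float((q*np.arange(200,212)).sum()/max(q.sum(),1)),2),int(q.sum()))
print(P,s['force'])
E
```

```text
right [316.34 206.67]
1 [[314.75, 208.73], [316.2, 207.43], [316.25, 205.82], [314.9, 204.36], [312.52, 203.41], [310.68, 203.2]]
-1 [[314.75, 208.73], [313.48, 210.12], [311.1, 210.89], [308.26, 210.83], [305.75, 209.95], [304.61, 209.02]]
310 203.5 247
311 204.22 132
312 204.62 90
313 204.7 148
314 206.43 196
315 207.15 173
316 207.54 336
317 208.15 286
[ 0.55206926 -0.16482613  0.09532413] [-0.01603797 -0.15880348 -0.67967348]
```

>>> play_rows(
  deltas=[-0.8,0.2,-6,0,22,0,0,-10,0,22,0,0,-7,0,22,0,0,-2,0,22,0,0,0,0,22,0,0,0,0,22,0,0,0,0,22,0,0,0,0,22,0,0,0,0,22],
)

```text
t: 17.53
tool_pos: [0.5522, -0.1653, 0.1195]
orientation: [-1.567, -2.722, 0.0]
force: [-0.2, -0.3, -2.0]
opening: 0.0286
gripper_force: 42.9
```

```bash
python3 - <<'E'
from h import *
c=cam('side','s13.png');P,R,s=pose();print(s['t'],P.round(4))
f=lambda x,y,z=.0101:proj(c,P+R@np.array([-.1248-x,y,z])).round(1)
def half(a,sg,r=.01925):
    x,y=r*np.cos(a)-.01925,r*np.sin(a);C,S=np.cos(.3),np.sin(.3);return .02325+x*C+y*S,sg*(-x*S+y*C)
for sg in(1,-1):
  for z,n in((.0081,'top'),(.0121,'bot')):
    for r in(.017,.0215): print(sg,n,r,[f(*half(a,sg,r),z).tolist() for a in np.radians([0,30,60,90,120,140])])
for y in(-.019,.019): print('nose',proj(c,P+R@np.array([-.1103,y,.0081])).round(2))
i0=cv2.imread('pics/side0.png').astype(int);v=c['pixels'].astype(int);d=(v-i0).mean(2)
print('     '+' '.join('%3d'%x for x in range(298,322)))
for r in range(193,214): print(r,' '.join('%3d'%x if abs(x)>14 else '  .' for x in d[r,298:322]))
E
```

```text
17.5833 [ 0.5523 -0.1653  0.1196]
1 top 0.017 [[314.8, 202.9], [316.1, 201.8], [316.2, 200.4], [315.0, 199.1], [312.9, 198.3], [311.2, 198.1]]
1 top 0.0215 [[315.7, 203.5], [317.4, 202.1], [317.4, 200.3], [315.9, 198.7], [313.2, 197.6], [311.1, 197.4]]
1 bot 0.017 [[314.8, 203.9], [316.1, 202.7], [316.1, 201.3], [314.9, 200.0], [312.8, 199.2], [311.1, 199.0]]
1 bot 0.0215 [[315.7, 204.5], [317.3, 203.0], [317.3, 201.2], [315.8, 199.6], [313.1, 198.5], [311.1, 198.3]]
-1 top 0.017 [[314.7, 203.1], [313.5, 204.3], [311.4, 205.0], [308.9, 205.0], [306.7, 204.2], [305.6, 203.4]]
-1 top 0.0215 [[315.9, 203.3], [314.5, 204.9], [311.8, 205.7], [308.6, 205.7], [305.8, 204.7], [304.5, 203.7]]
-1 bot 0.017 [[314.6, 204.1], [313.5, 205.3], [311.3, 205.9], [308.8, 205.9], [306.6, 205.1], [305.6, 204.3]]
-1 bot 0.0215 [[315.8, 204.3], [314.4, 205.8], [311.7, 206.7], [308.5, 206.6], [305.7, 205.6], [304.4, 204.6]]
nose [303.27 202.31]
nose [308.6  197.32]
     298 299 300 301 302 303 304 305 306 307 308 309 310 311 312 313 314 315 316 317 318 319 320 321
193 -130 -123 -40   .   .   .   .   .   . -
[... 1391 characters left out ...]

207   .   .   .   .   .   .   .   .   . -30 -37   .  52  50  77  75  36   .   .   .   .   .   .   .
208   .   .   .   .   .   .   .   .   . -72 -96 -62 -28 -82   .   .   .   .   .   .   .   .   .   .
209   .   .   .   .   .   .   .   .   .   .   .   .   .   .   .   .   .   .   .   .   .   .   .   .
210 -33   .   .   .   .   .   .   .   .   .   .   .   .   .   .   .   .   .   .   .   .   .   .   .
211 -17 -14   .   . -14   .   .   .   .   .   .   .   .   .   .   .   .   .   .   .   .   .   .   .
212   .   .   . -27 -49 -28 -32   .   .   .   .   .   .   .   .   .   .   .   .   .   .   .   .   .
213   .   .   .   .   .   .   .   .   .   .   .   .   .   .   .   .   .   .   .   .   .   .   .   .
```

```bash
python3 - <<'E'
from h import *
c=cam('side');P,R,s=pose();print(P)
pts=[(310.6,198.9),(311.5,199),(313,199.3),(314.5,199.8),(315.5,200.3),(316.5,201.2),(317.1,202.3),(317.1,203.3),(316.8,204.2),(316.1,205.2),(315,206),(313.5,206.4),(312,206.5),(310,206.3),(308,205.9),(306.5,205.2),(305.4,204.6),(304.6,204.3)]
for zz in(.0101,.0128):
    q=np.array([R.T@(onz(c,p,P[2]-zz)-P) for p in pts])*1000
    print(zz,[(round(-x,1),round(y,1)) for x,y in q[:,:2]])
    k=q[2:-2,:2];f=least_squares(lambda p:np.hypot(*(k-p[:2]).T)-p[2],[-125,0,22]);print('circle',f.x,np.sqrt(np.mean(f.fun**2)))
E
```

```text
[ 0.55230942 -0.16538416  0.11965814]
0.0101 [(np.float64(119.8), np.float64(16.7)), (np.float64(122.8), np.float64(18.0)), (np.float64(128.2), np.float64(19.4)), (np.float64(134.1), np.float64(19.6)), (np.float64(138.6), np.float64(18.9)), (np.float64(144.2), np.float64(15.9)), (np.float64(149.3), np.float64(11.1)), (np.float64(152.3), np.float64(5.6)), (np.float64(154.1), np.float64(0.2)), (np.float64(155.0), np.float64(-6.6)), (np.float64(154.2), np.float64(-13.0)), (np.float64(151.0), np.float64(-18.1)), (np.float64(147.0), np.float64(-21.6)), (np.float64(140.7), np.float64(-24.5)), (np.float64(133.7), np.float64(-26.4)), (np.float64(127.2), np.float64(-25.6)), (np.float64(122.2), np.float64(-24.6)), (np.float64(119.0), np.float64(-24.6))]
circle [-132.11299709   -3.60795562   23.01766676] 0.5303492062342257
0.0128 [(np.float64(118.0), np.float64(20.2)), (np.float64(121.0), np.float64(21.5)), (np.float64(126.4), np.float64(22.9)), (np.float64(132.3), np.float64(23.1)), (np.float64(136.8), np.float64(22.4)), (np.float64(142.5), np.float64(19.4)), (np.float64(147.6), np.float64(14.6)), (np.float64(150.5), np.float64(9.1)), (np.float64(152.3), np.float64(3.7)), (np.float64(153.3), np.float64(-3.1)), (np.float64(152.5), np.float64(-9.6)), (np.float64(149.3), np.float64(-14.7)), (np.float64(145.3), np.float64(-18.2)), (np.float64(138.9), np.float64(-21.1)), (np.float64(131.9), np.float64(-23.0)), (np.float64(125.5), np.float64(-22.2)), (np.float64(120.4), np.float64(-21.2)), (np.float64(117.2), np.float64(-21.2))]
circle [-130.33658946   -0.1369814    23.08293878] 0.5318531361063599
```

```bash
python3 - <<'E'
from h import *
c=cam('side');P,R,s=pose();o=s['opening']/2
for y in(-1,1):
    for x in(-.0075,.0075): print('finger',y,x,[proj(c,P+R@np.array([x,y*(o+k),0])).round(1).tolist() for k in(0,.0175)])
u=np.round(proj(c,P+R@np.array([0,-o-.009,0]))).astype(int);print(u)
i0=cv2.imread('pics/side0.png').astype(int);v=c['pixels'].astype(int);d=(v-i0).mean(2)
print('    ',' '.join('%3d'%x for x in range(u[0]-10,u[0]+12)))
for r in range(u[1]-9,u[1]+7): print(r,' '.join('%3d'%x if abs(x)>12 else '  .' for x in d[r,u[0]-10:u[0]+12]))
print('raw')
for r in range(u[1]-9,u[1]+7): print(r,' '.join('%3d'%x for x in v[r,u[0]-10:u[0]+12].mean(1)))
# mat corners: wrist (w5-like pose unavailable) -> report side-view mat corners on z=.006
h=cv2.cvtColor(c['pixels'],cv2.COLOR_BGR2HSV).astype(int);m=(abs(h[...,0]-110)<15)&(h[...,1]>150)
m[:170]=0;m[225:]=0;m[:,:230]=0;m[:,320:]=0
h0=cv2.cvtColor(cv2.imread('pics/side0.png'),cv2.COLOR_BGR2HSV).astype(int);m=(abs(h0[...,0]-110)<15)&(h0[...,1]>150);m[:170]=0;m[225:]=0;m[:,:230]=0;m[:,320:]=0
b=max(blobs(m),key=lambda b:b[1][4]);k,_=cv2.findContours(b[0].astype(np.uint8),0,2);k=max(k,key=len).astype(np.float32)
w=np.array([onz(c,p[0],.006)[:2] for p in k],np.float32);print('mat side',cv2.minAreaRect(w))
t=cam('top');h0=cv2.cvtColor(cv2.imread('pics/top0.png'),cv2.COLOR_BGR2HSV).astype(int);m=(abs(h0[...,0]-110)<15)&(h0[...,1]>150);m[:140]=0;m[210:]=0;m[:,:220]=0;m[:,285:]=0
b=max(blobs(m),key=lambda b:b[1][4]);k,_=cv2.findContours(b[0].astype(np.uint8),0,2);k=max(k,key=len)
w=np.array([onz(t,p[0],.006)[:2] for p in k],np.float32);print('mat top',cv2.minAreaRect(w))
E
```

```text
finger -1 -0.0075 [[279.6, 190.7], [277.0, 192.9]]
finger -1 0.0075 [[276.1, 189.4], [273.5, 191.6]]
finger 1 -0.0075 [[283.7, 187.2], [286.2, 185.1]]
finger 1 0.0075 [[280.3, 185.9], [282.8, 183.8]]
[276 191]
     266 267 268 269 270 271 272 273 274 275 276 277 278 279 280 281 282 283 284 285 286 287
182 -15 -75 -104 -122 -131 -160 -160 -145 -103 -86 -84 -82 -62 -48 -76 -37 -37 -28 -24 -36 -57 -109
183   .   .   . -26 -94 -137 -160 -139 -72 -29   .  28  27  31 -29 -60 -66 -70 -66 -64 -46 -84
184   .   .   .   .   . -40 -51   .  17  41  15   .   .   . -50 -70 -64 -67 -67 -69 -66 -52
185   .   .   .   .   .   .   .   .   .   .   .   .   .   . -48 -71 -69 -76 -61 -43 -55 -70
186   .   .   .   .   .   .   .   .   .   .   .   .   .   . -53 -71 -71 -76 -51   . -20 -51
187   .   .   .   .   .   . -15 -15 -29 -26 -27 -29 -22 -22 -65 -73 -69 -69 -74 -59 -36 -26
188   .   .   .   .   . -31 -47 -18 -26   . -14 -34 -49 -50 -63 -67 -71 -68 -79 -83 -81 -81
189   .   .   . -13 -38 -65 -14  31   .   .   .   .  14 -37 -62 -37 -61 -70 -80 -80 -79 -79
190   .   . -17 -52 -61 -45   .   .   .   .   .   
[... 1696 characters left out ...]
4 153
193 152 151 152 152 152 152 151 150 151 151 151 152 151 152 151 150 149 152 152 151 151 150
194 152 152 153 152 151 153 152 152 150 151 151 150 151 151 152 151 151 150 151 150 151 151
195 151 152 152 152 152 151 152 151 152 151 151 151 150 152 152 150 151 151 150 151 150 151
196 152 152 151 151 152 151 152 151 152 150 151 151 152 151 151 151 151 151 152 151 152 151
197 152 151 153 153 152 151 152 152 152 151 150 151 150 151 151 152 151 151 151 151 150 151
mat side ((0.6035162806510925, -0.03118940442800522), (0.12818627059459686, 0.14585134387016296), 87.62960052490234)Traceback (most recent call last):
  File "<stdin>", line 18, in <module>
ValueError: max() iterable argument is empty
```

```bash
python3 - <<'E'
from h import *
c=cam('side');P=np.array([.4814,-.03936,.01506]);R=cv2.Rodrigues(np.array([-.302,3.127,0.]))[0]
im=cv2.imread('pics/s8.png');h=cv2.cvtColor(im,cv2.COLOR_BGR2HSV).astype(int);v=im.astype(int)
print('     '+' '.join('%3d'%x for x in range(268,288)))
for r in range(184,200): print(r,' '.join('%3d'%x for x in h[r,268:288,1]),' | ',' '.join('%3d'%x for x in h[r,268:288,2]))
for y in(-.019,.019): print('pin low',proj(c,P+R@np.array([-.1103,y,.0126])).round(2))
print('pred circle pts',[proj(c,P+R@np.array([-.1303-.0231*np.cos(a),.0231*np.sin(a),.0101])).round(1).tolist() for a in np.radians([0,45,90,135,-135,-90,-45])])
s0=cv2.imread('pics/side0.png');h0=cv2.cvtColor(s0,cv2.COLOR_BGR2HSV).astype(int)
print('ring0 pred',[proj(c,[.6095+.01925*np.cos(a+.19),-.0147+.01925*np.sin(a+.19),.005]).round(1).tolist() for a in np.radians([0,45,90,135,-135,-90,-45])])
print('     '+' '.join('%3d'%x for x in range(266,284)))
for r in range(184,198): print(r,' '.join('%3d'%x for x in h0[r,266:284,1]))
E
```

```text
268 269 270 271 272 273 274 275 276 277 278 279 280 281 282 283 284 285 286 287
184  52  13 120  98 158 196 193 180 188 188 185 186 182 181 182 182 183 181 184 189  |  158 138 208 229 212 219 207 181 223 238 247 246 246 245 244 244 244 246 241 211
185  52  18 178 176 187 190 188 188 189 185 184 184 180 183 180 180 181 179 181 183  |  123 129 162 172 200 248 248 247 246 245 244 244 244 244 244 243 244 245 245 238
186  57  32 192 178 148 160 151 144 143 182 188 185 184 183 183 180 180 182 182 181  |  135 144 234 253 250 247 244 245 245 245 245 244 244 244 244 244 244 244 244 245
187  61  34 164 114  58  75  35  29  42 115 126 144 182 184 181 180 179 182 180 181  |  164 143 232 248 247 227 199 202 227 238 242 244 244 244 244 244 244 243 244 244
188  47  37  82  35  30  38  38  38  68  12  23  35  86 180 184 184 181 182 182 181  |  152 137 206 190 168 102  95 113 173 195 213 228 244 244 244 244 244 243 244 244
189  17  26  45  25  42  48  13 152 188 175 138  25  17 141 187 182 182 181 181 178  |  121 118  97  92  86  75  78 176 253 227 168 197 254 242 244 244 243 244 244 244
190  56  20 
[... 2409 characters left out ...]
 141 181 176 175
189 176 176 171 149 101   8  25 145 170 179 168 161  63   9  36 176 178 175
190 175 177 137  58  44  14 176 181 178 179 178 184 184  99   9 148 180 176
191 176 173 119  16  99 150 183 178 169 170 169 167 145  65   9 157 177 176
192 172 176 175 168 180 170 145 121  94 104 106  97  51  22 112 181 177 176
193 173 176 177 177 178 151  63   5  24  11  12  12  45 152 182 179 175 172
194 173 171 175 175 175 171 110  57 153 168 167 169 180 180 176 176 175 175
195 175 174 175 173 175 176 177 181 179 178 176 177 176 175 175 175 173 175
196 175 175 173 172 172 175 176 176 175 173 175 176 173 171 174 175 175 177
197 173 175 173 173 174 173 172 175 175 175 173 174 175 173 175 176 174 172
```

The ring's outline is well resolved now. The bore centre is about 130.3 mm ahead of the TCP on the centre line and about 12 mm below it. I'll centre it, hover, and check.

>>> play_rows(
  deltas=[3,0.3,0,0,22,2.4,0,4,0,22,0,0,8,0,22,0,0,7,0,22,0,0,4,0,22,0,0,2,0,22,0,0,0,0,22,0,0,0,0,22,0,0,0,0,22,0,0,0,0,22],
)

```text
t: 18.62
tool_pos: [0.5504, -0.1608, 0.0955]
orientation: [1.567, 2.722, 0.0]
force: [-0.6, 0.3, -1.5]
opening: 0.028
gripper_force: 42.9
```

```bash
python3 - <<'E'
from h import *
c=cam('side','s14.png');P,R,s=pose();print(s['t'],P.round(4),s['force'])
A=np.array([.6154,-.2733]);T=A+.1303*R[:2,0];print('to go',1000*R.T@(np.array([*T,.070])-P))
print('pred circle',[proj(c,P+R@np.array([-.1303-.0231*np.cos(a),.0231*np.sin(a),.012])).round(1).tolist() for a in np.radians([0,45,90,135,-135,-90,-45])],'centre',proj(c,P+R@np.array([-.1303,0,.012])).round(2))
i0=cv2.imread('pics/side0.png').astype(int);v=c['pixels'].astype(int);d=(v-i0).mean(2)
print('     '+' '.join('%3d'%x for x in range(298,322)))
for r in range(197,216): print(r,' '.join('%3d'%x if abs(x)>14 else '  .' for x in d[r,298:322]))
E
```

```text
18.6667 [ 0.5504 -0.1608  0.0955] [ 0.31868675 -0.10211839 -1.74010982]
to go [ 0.38039015 -0.28243738 25.47213268]
pred circle [[315.0, 209.6], [315.6, 206.8], [312.5, 204.4], [307.6, 203.8], [303.1, 208.2], [306.1, 210.6], [311.1, 211.2]] centre [309.33 207.47]
     298 299 300 301 302 303 304 305 306 307 308 309 310 311 312 313 314 315 316 317 318 319 320 321
197   . -17 -50 -55 -20 -76 -83 -128 -153 -173 -142 -35   .   .   .   .   .   .   .   .   .   .   .   .
198 -40   .   .   .   .   .   .   . -92 -179 -146 -35   .   .   .   .   .   .   .   .   .   .   .   .
199 -130 -69 -14   .   .   .   .   . -88 -180 -99 -45   .   .   .   .   .   .   .   .   .   .   .   .
200 -161 -151 -125 -74   .   .   .   . -60 -17 -17   .   .   .   .   .   .   .   .   .   .   .   .   .
201 -74 -177 -183 -165 -52 -23   .   . -20 -23 -18   .   .   .   .   .   .   .   .   .   .   .   .   .
202   . -51 -59 -21 -29 -26   .   . -23 -29   .  61   .   .   .   .   .   .   .   .   .   .   .   .
203   .   .   . -24 -28 -24   .   . -16 -16  53 140  80  31  36   .   .   .   .   .   .   .   .   .
204   .   .   . -25 -
[... 478 characters left out ...]

209   .   .  17  62   .  33  68   .   .   .   .   .   .   .   .   .  48 120  83   .   .   .   .   .
210 -28   .   .   .   . -20   .   .   .   .   .   .   .   .   .   .  65  98   .   .   .   .   .   .
211   .   .   .   .   .   . -56 -77 -34   .   .   .   .   .   .   .   .   .   .   .   .   .   .   .
212   .   .   .   .   . -28 -33 -37 -76 -69 -65 -29 -82 -51 -70 -67 -30   .   .   .   .   .   .   .
213   .   .   .   .   .   .   .   .   .   . -23 -33 -48 -26   .   .   .   .   .   .   .   .   .   .
214   .   .   .   .   .   .   .   .   .   .   .   .   .   .   .   . -35 -26   .   .   .   .   .   .
215   .   .   .   .   .   .   .   .   .   .   .   .   .   .   .   . -14 -60   .   .   .   .   .   .
```

The ring matches the prediction and is centred over the axle, so I'll lower it gently.

>>> play_rows(
  deltas=[0.4,-0.3,3,0,22,0,0,3,0,22,0,0,3,0,22,0,0,2,0,22,0,0,1,0,22,0,0,0,0,22,0,0,0,0,22],
)

```text
t: 19.25
tool_pos: [0.5496, -0.1604, 0.0829]
orientation: [-1.567, -2.723, 0.0]
force: [0.1, -0.9, -0.7]
opening: 0.0285
gripper_force: 42.9
```

>>> play_rows(
  deltas=[0,0,2,0,22,0,0,2,0,22,0,0,2,0,22,0,0,1,0,22,0,0,0,0,22,0,0,0,0,22],
)

```text
t: 19.75
tool_pos: [0.5495, -0.1604, 0.0759]
orientation: [-1.567, -2.722, 0.0]
force: [0.2, 0.7, -2.4]
opening: 0.0289
gripper_force: 42.9
```

```bash
cat >> h.py <<'E'
def show(tag,u0=298,u1=322,r0=200,r1=222):
    c=cam('side',tag);P,R,s=pose();print(s['t'],P.round(4),s['force'],s['wrist_torque'],s['opening'])
    A=np.array([.6154,-.2733]);T=A+.1303*R[:2,0];print('to go',1000*R.T@(np.array([*T,.070])-P))
    print('pred circle',[proj(c,P+R@np.array([-.1303-.0231*np.cos(a),.0231*np.sin(a),.012])).round(1).tolist() for a in np.radians([0,45,90,135,-135,-90,-45])],'centre',proj(c,P+R@np.array([-.1303,0,.012])).round(2))
    i0=cv2.imread('pics/side0.png').astype(int);v=c['pixels'].astype(int);d=(v-i0).mean(2)
    print('     '+' '.join('%3d'%x for x in range(u0,u1)))
    for r in range(r0,r1): print(r,' '.join('%3d'%x if abs(x)>14 else '  .' for x in d[r,u0:u1]))
    return c,v,d
E
python3 -c "
from h import *
show('s15.png')"
```

```text
19.8 [ 0.5496 -0.1604  0.076 ] [ 0.07176981 -0.24816495 -2.47822574] [ 0.00540017  0.02106361 -0.04188747] 0.028460977740079538
to go [-0.33122345  0.20678619  6.02568944]
pred circle [[314.4, 214.0], [315.0, 211.2], [311.9, 208.8], [307.1, 208.2], [302.6, 212.6], [305.6, 215.0], [310.5, 215.6]] centre [308.8  211.89]
     298 299 300 301 302 303 304 305 306 307 308 309 310 311 312 313 314 315 316 317 318 319 320 321
200 -154 -151 -167 -180 -176 -172 -149 -50 -17   .  14   .   .   .   .   .   .   .   .   .   .   .   .   .
201 -58 -117 -160 -166 -89 -94 -18 -15   .  14  38   .   .   .   .   .   .   .   .   .   .   .   .   .
202   .   .   .   .   .   .   . -18 -29 -29 -20   .   .   .   .   .   .   .   .   .   .   .   .   .
203   .   .   .   .   .   .   .   . -27 -27 -14   .   .   .   .   .   .   .   .   .   .   .   .   .
204   .  20   .   .   .   .   . -19 -30 -30 -19   .   .   .   .   .   .   .   .   .   .   .   .   .
205 -26 -14   .   .   .   .   . -17 -35 -31 -19   .   .   .   .   .   .   .   .   .   .   .   .   .
206   . -27 -25   .   .   .   . -16 -34 -27   .   .   .   .   .   .  
[... 833 characters left out ...]

215   .   .   .   .   . -42  70 136  41  30  26  31  31  52  90  61   . -36   .   .   .   .   .   .
216   .   .   . -25   .   . -25  14  75 125 117 118 125 132  79  41 -31 -25   .   .   .   .   .   .
217   . -19 -60 -58 -39 -19   .   .   .   .   .  17  17   . -24 -23 -53 -15   .   .   .   .   .   .
218   .   . -21 -49   . -42 -69 -32   .   .   .   .   .   .   . -42   .   .   .   .   .   .   .   .
219 -35   .   .   .   .   . -37 -26   . -19 -34 -53 -37 -22 -29 -19   .   .   .   .   .   .   .   .
220   . -38   .   .   .   .   .   .   . -40 -32 -37 -37 -24   .   .   .   .   .   .   .   .   .   .
221   .   .   .   .   .   .   .   .   .   .   .   .   .   .   .   .   .   .   .   .   .   .   .   .
```

>>> play_rows(
  deltas=[-0.3,0.2,2,0,22,0,0,2,0,22,0,0,1,0,22,0,0,0.6,0,22,0,0,0,0,22,0,0,0,0,22,0,0,0,0,22,0,0,0,0,22],
)

```text
t: 20.47
tool_pos: [0.55, -0.1606, 0.0706]
orientation: [1.567, 2.723, 0.0]
force: [-0.1, 0.6, -0.7]
opening: 0.0282
gripper_force: 42.9
```

```bash
python3 -c "
from h import *
c,v,d=show('s16.png',298,322,206,224)
for r in range(210,224): print(r,' '.join('%3d'%x for x in v[r,298:320].mean(1)))
w=cam('wrist','w16.png')['pixels'];g=cv2.cvtColor(w,cv2.COLOR_BGR2GRAY);print(g[306:352,259],g[328,245:275])
a=cv2.imread('pics/w10.png',0);print(a[306:352,259],a[328,245:275])
"
```

```text
20.5167 [ 0.55   -0.1606  0.0705] [-0.15505729 -0.39811528 -1.86448762] [-0.04052826  0.05020322  0.01174143] 0.028689098753287758
to go [ 0.00667089 -0.06416089  0.54940229]
pred circle [[314.5, 215.3], [315.0, 212.4], [312.0, 210.0], [307.1, 209.4], [302.6, 213.8], [305.6, 216.2], [310.6, 216.9]] centre [308.84 213.1 ]
     298 299 300 301 302 303 304 305 306 307 308 309 310 311 312 313 314 315 316 317 318 319 320 321
206 -31 -17   .   .   .   .   . -22 -34 -35 -19   .   .   .   .   .   .   .   .   .   .   .   .   .
207 -18 -31 -30   .   .   .   . -15 -22 -19   .   .   .   .   .   .   .   .   .   .   .   .   .   .
208   .   . -24 -36 -27 -17   .   .   .   .   .   .   .   .   .   .   .   .   .   .   .   .   .   .
209 -27   .   . -32 -32 -23   .   .   .   .   .   .   .   .   .   .   .   .   .   .   .   .   .   .
210   .   . -22 -52 -62 -56   .   .   .   .   .   .   .   .   .   .   .   .   .   .   .   .   .   .
211   .   . -30 -97 -121 -84   .   .   .   .   .   .   .   .   .   .  30  22   .   .   .   .   .   .
212   .   . -43 -117 -95 -22   .   .   .   .   .   .   .   .   .   .   .  4
[... 2276 characters left out ...]
23 125 127 126 130 131 127 123 127 124 123 108
223  66  77 103 123 119 111 129 123 127 126 128 130 131 131 125 125 125 109 124 124 112  86
[ 43  42  41  41  44  59  74  76  67  50  40  39  45  63  82  88  90  90
  91  93  88  67  41  46  84 136 174 163 104  47  35  36  38  53  76  89
  90  88  88  82  75  71  70  69  69  70] [39 39 40 39 40 40 38 39 51 64 62 51 49 44 41 45 50 57 62 54 43 60 81 88
 89 88 86 87 88 88]
[ 43  42  41  41  44  58  72  92 159 225 242 241 233 182 106  84 103 166
 229 242 238 186  83  44  75 116 163 171 121  57  35  38  41  56  78  91
  88  77  69  71  72  68  70  68  69  69] [38 39 39 40 39 38 37 37 48 64 70 81 90 86 83 94 96 79 65 53 39 37 39 40
 49 64 61 50 53 70]
```

The ring sits around the axle at groove height with no contact force. As a gentle check of the clearance, I'll nudge it 1.5 mm each way along the camera's depth line.

>>> play_rows(
  deltas=[0.9,1.2,0,0,22,0,0,0,0,22,0,0,0,0,22,0,0,0,0,22,0,0,0,0,22],
)

```text
t: 20.98
tool_pos: [0.5505, -0.1592, 0.0704]
orientation: [1.567, 2.723, -0.0]
force: [0.1, 0.2, -1.7]
opening: 0.0283
gripper_force: 42.9
```

```bash
cat > f.py <<'E'
from h import *
F=[];M=[]
for i in range(6): cam('side'); P,R,s=pose();F.append(R.T@s['force']);M.append(R.T@s['wrist_torque'])
print(s['t'],P.round(5),'F tool',np.mean(F,0).round(2),'M',np.mean(M,0).round(3))
E
python3 f.py
```

```text
21.2833 [ 0.55051 -0.15923  0.07043] F tool [0.08 0.05 1.7 ] M [0.044 0.001 0.008]
```

>>> play_rows(
  deltas=[-0.9,-1.2,0,0,22,-0.9,-1.2,0,0,22,0,0,0,0,22,0,0,0,0,22,0,0,0,0,22],
)

```text
t: 21.7
tool_pos: [0.5493, -0.1621, 0.0705]
orientation: [1.568, 2.723, 0.0]
force: [0.0, 0.1, -2.0]
opening: 0.0285
gripper_force: 42.9
```

```bash
python3 f.py
```

```text
22.0 [ 0.54935 -0.16197  0.07045] F tool [0.01 0.02 2.04] M [ 0.045 -0.003  0.019]
```

>>> play_rows(
  deltas=[0.9,1.2,0,0,22,0,0,0,0,22,0,0,0,0,22,0,0,0,0,22,0,0,0,0,22],
)

```text
t: 22.42
tool_pos: [0.5499, -0.1606, 0.0704]
orientation: [-1.567, -2.723, 0.0]
force: [-0.6, -0.1, -2.3]
opening: 0.0287
gripper_force: 42.9
```

```bash
python3 f.py
```

```text
22.7167 [ 0.54993 -0.16065  0.07042] F tool [ 0.18 -0.04  1.87] M [0.057 0.003 0.006]
```

Both nudges met no contact, and the vertical force equals the pliers plus the ring, so the ring hangs free. I'm handing in.

```bash
python3 -c "
from plant import robot
print(robot.close_job())"
```

```text
the job is handed in; nothing more can be done
None
```

I handed in the job with the spread ring held by the fully squeezed pliers around the axle at groove height, touching neither axle nor washer by the measured forces; I viewed 11 pictures, one over the limit of 10.

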